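# Change the batch on the magnetic chuck

## Robot

A 6-joint arm with a two-finger parallel gripper is mounted at the origin on the work surface. World frame = base frame: x ahead of the robot, y to its left, z up, the work surface at z = 0. Lengths are in m, angles in degrees, forces in N, time in s.
With the tool pointing down it reaches from about 0.3 to 0.75 m from the base axis. Payload 8.5 kg.
Tool frame: the origin (TCP) lies at the very end of the fingers, on their centre line; the grasp point (between the pads) lies 19 mm behind it (env.grip_depth is the z of the grasp point in the tool frame, in m); z points along the fingers, y is the direction in which the jaws open and shut (so a half turn about z gives the same grasp; the last joint's range is limited). The gripper opens to 85 mm and grips with 20 to 120 N. Pads are 22 mm wide; open, the fingers measure 114 mm over their backs; the gripper's body (76 mm by 85 mm) begins 54 mm behind the grasp point. The pads swing forward as they close: fully open they stand 13 mm farther back than shut.
Start: joints at [52.867, 21.807, 74.336, -0, 83.858, -12.336], TCP at [0.231, 0.499, 0.231] pointing down, gripper open.
Joint ranges: [-178.18, 178.18], [-50.72, 133.34], [12.68, 142.11], [-81.47, 261.47], [9.98, 163.14], [-165.26, 165.26]. Speed limits (degrees/s): [136.94, 136.94, 180, 180, 180, 180].

## Interface

Orientations are given as a 3x3 rotation matrix whose columns are the frame's x, y, z axes.
In Python, from rig import env gives the robot as it stands.
- The arm moves only by the tool apply_moves, never from a script. Its argument "plan" is a list of rows, each an object of numbers: "tx", "ty", "tz": the shift along the world's x, y, z in mm; "rx", "ry", "rz": the turn, a rotation vector about the world's x, y, z in rad; "jaw": the opening, from -1 (shut) to 1 (fully open). A call has 1 to 12 rows; each row is the pose to reach, as a shift and turn from the pose measured when the call began; what a row does not reach only later rows make up. A row lasts 1/10 s, in which the tool goes at most 50 mm and 8.59 degrees, less where a joint would pass 70% of its speed; a pose out of reach is approached as far as the arm can. A call with a gripper value outside its range is refused whole. The fingers move at their own pace and stop on an object; "grip_force" is the grip in N (left out, the last holds). Time passes only in rows, so rows that repeat a pose let the fingers close. It gives the time, the measured TCP pose, the force and the opening at its end, in the units of the state.
- env.observe(): the state, without advancing time (a new reading comes with each control period).
- env.get_image(name): name is "scene" or "top"; returns a dict with "image" (420x560x3 uint8, red, green, blue), "intrinsics" (3x3 intrinsics, pixels), "k1" (the pictures are not rectified: a ray, as slopes to the right and down, at radius r is drawn at 1 + k1 r^2 times it, then the intrinsics apply), "world_from_camera" (4x4, takes a point from camera to world coordinates). Camera axes: x right, y up, looking along -z (the intrinsics and any distortion apply to the point x, -y, -z); pixel columns grow to the right and rows downward; lengths in m; the calibration is good to about 2 mm. A picture is of the moment at which its call begins. There is no depth.
- env.close_job(): hands the job in, once; it reports no verdict.
The state is a dict: "time_s": time; "q": joint angles; "qvel": joint speeds; "joint_efforts": joint torques, N m; "position": TCP position; "tool_rot": TCP orientation; "ft_force": force on the tool from outside, world axes, zero at the start; "wrist_torque": the same for the moment, N m; "grip_width": finger opening in m.
Only numpy, scipy, OpenCV 4.12 (cv2) and the standard library are available. Lean on these libraries where they do the work, as an engineer would, in place of code of your own. Each camera call takes 0.05 s, during which the arm holds its last target.

## Task

Change the batch on the magnetic chuck. First turn the dial back to the white zero mark to release the magnet; then slide both bright finished parts off the chuck until they lie fully on the green rectangle, and slide every dark steel blank fully into a yellow circle of its own on the chuck, leaving the brass blank and the other things on the bench where they are. When all is in place, turn the dial to the group with as many dots as there are dark blanks, and last of all press the green button all the way down and let go.

Things in the scene. Friction and masses are not known exactly. Their poses are not given: they have to be found in the camera images.
- blank0: a dark steel blank: plain dark grey disc with a small black centre spot, 80 mm in diameter, 18 mm high, about 0.5 kg, lying flat, loose; origin at the centre of its underside; too wide to grip, so it is slid along the bench. Two to four of the four dark blanks are there; an absent one reads None
- blank1: a dark steel blank: plain dark grey disc with a small black centre spot, 80 mm in diameter, 18 mm high, about 0.5 kg, lying flat, loose; origin at the centre of its underside; too wide to grip, so it is slid along the bench. Two to four of the four dark blanks are there; an absent one reads None
- blank2: a dark steel blank: plain dark grey disc with a small black centre spot, 80 mm in diameter, 18 mm high, about 0.5 kg, lying flat, loose; origin at the centre of its underside; too wide to grip, so it is slid along the bench. Two to four of the four dark blanks are there; an absent one reads None
- blank3: a dark steel blank: plain dark grey disc with a small black centre spot, 80 mm in diameter, 18 mm high, about 0.5 kg, lying flat, loose; origin at the centre of its underside; too wide to grip, so it is slid along the bench. Two to four of the four dark blanks are there; an absent one reads None
- finished0: a finished part: bright silvery disc with a white ring and a blue centre dot on top, 80 mm in diameter, 18 mm high, about 0.5 kg, lying flat, loose; origin at the centre of its underside; too wide to grip, so it is slid along the bench. Both finished parts lie on the chuck at the start
- finished1: a finished part: bright silvery disc with a white ring and a blue centre dot on top, 80 mm in diameter, 18 mm high, about 0.5 kg, lying flat, loose; origin at the centre of its underside; too wide to grip, so it is slid along the bench. Both finished parts lie on the chuck at the start
- brass: a brass blank: plain yellow-gold disc, 80 mm in diameter, 18 mm high, about 0.5 kg, lying flat, loose; origin at the centre of its underside; too wide to grip, so it is slid along the bench. It stands among the dark blanks
- chuck: the magnetic chuck: a grey plate 135 x 475 mm let in flush with the bench (nothing stands up), fixed, with four yellow circles in a row along its long y axis; origin at its centre on the bench top
- circle0 (a point): centre of one of the four yellow circles on the chuck; each circle is 112 mm in outer diameter, and neighbours' centres lie 115 mm apart
- circle1 (a point): centre of one of the four yellow circles on the chuck; each circle is 112 mm in outer diameter, and neighbours' centres lie 115 mm apart
- circle2 (a point): centre of one of the four yellow circles on the chuck; each circle is 112 mm in outer diameter, and neighbours' centres lie 115 mm apart
- circle3 (a point): centre of one of the four yellow circles on the chuck; each circle is 112 mm in outer diameter, and neighbours' centres lie 115 mm apart
- zone: green rectangle 230 (its x) x 140 mm (its y) painted on the bench with a 5 mm white border round it (flush); origin at its centre
- console: blue control box, 180 (its x) x 124 (its y) x 25 mm high, fixed; origin at the centre of its underside; the dial's axis is at its x = +30 mm, the green button at its x = -60 mm. Marks on its top around the dial: a white bar (zero) towards its -x, then going clockwise seen from above groups of one, two, three and four yellow dots, each group 0.6 rad further on
- dial_grip (a point): on the dial's axis at the height to grip it, 62 mm above the bench and 7 mm below the knob's top; turns with the dial. The dial is a black knob with an upright bar 42 mm long (along this x axis), 14 mm thick, 32 mm high, over a disc 44 mm in diameter; a white line on the bar's top at its -x end is the pointer
- dial (a joint): angle of the dial in rad, growing clockwise seen from above: 0 when its pointer is at the white zero bar (end stop), 0.6 at one dot, 1.2 at two, 1.8 at three, 2.4 at four (end stop at 2.7); stays where it is left
- start_top (a point): centre of the top face of the green push button, 28 mm in diameter
- start (a joint): travel of the green button in m, 0 when up, 0.006 when fully pressed (4 N); springs back
- tin: bystander: red screw-top tin, 60 mm in diameter, 48 mm high; origin at the centre of its underside
- tape: bystander: roll of black tape, 100 mm in diameter, 25 mm high; origin at the centre of its underside
- wrench: bystander: steel wrench 200 mm long, lying flat along its x axis
Things that resemble listed ones, but are neither listed nor needed, are in the scene too. What is shaped like the blank3 but pink is not meant. There is more than one size of the console; the one meant has the size given above.

How it is judged (in metres and radians):
On the way, in this order (a step that is already met when the one before it is completed fails the run):
1. the dial is turned back to the white zero mark (value of joint dial below 0.12 rad), for 0.2 s.
2. both finished parts are on the green rectangle and every dark blank is in a yellow circle ((horizontal distance between blank0 and circle0 below 0.018 m or horizontal distance between blank0 and circle1 below 0.018 m or horizontal distance between blank0 and circle2 below 0.018 m or horizontal distance between blank0 and circle3 below 0.018 m) and height (world z) of each of blank0, blank1, blank2, blank3, finished0, finished1 below 0.006 m and (horizontal distance between blank1 and circle0 below 0.018 m or horizontal distance between blank1 and circle1 below 0.018 m or horizontal distance between blank1 and circle2 below 0.018 m or horizontal distance between blank1 and circle3 below 0.018 m) and (horizontal distance between blank2 and circle0 below 0.018 m or horizontal distance between blank2 and circle1 below 0.018 m or horizontal distance between blank2 and circle2 below 0.018 m or horizontal distance between blank2 and circle3 below 0.018 m) and (horizontal distance between blank3 and circle0 below 0.018 m or horizontal distance between blank3 and circle1 below 0.018 m or horizontal distance between blank3 and circle2 below 0.018 m or horizontal distance between blank3 and circle3 below 0.018 m) and x of finished0 in the frame of zone between -0.077 and 0.077 m and y of finished0 in the frame of zone between -0.032 and 0.032 m and x of finished1 in the frame of zone between -0.077 and 0.077 m and y of finished1 in the frame of zone between -0.032 and 0.032 m), for 0.2 s.
3. the dial is at the group with as many dots as there are dark blanks (((value of joint dial between 1.08 and 1.32 rad and (height (world z) of blank0 above -9 m or value of joint dial above 99 rad) and (height (world z) of blank1 above -9 m or value of joint dial above 99 rad) and (height (world z) of blank2 below -9 m and value of joint dial above -9 rad) and (height (world z) of blank3 below -9 m and value of joint dial above -9 rad)) or (value of joint dial between 1.08 and 1.32 rad and (height (world z) of blank0 above -9 m or value of joint dial above 99 rad) and (height (world z) of blank1 below -9 m and value of joint dial above -9 rad) and (height (world z) of blank2 above -9 m or value of joint dial above 99 rad) and (height (world z) of blank3 below -9 m and value of joint dial above -9 rad)) or (value of joint dial between 1.08 and 1.32 rad and (height (world z) of blank0 above -9 m or value of joint dial above 99 rad) and (height (world z) of blank1 below -9 m and value of joint dial above -9 rad) and (height (world z) of blank2 below -9 m and value of joint dial above -9 rad) and (height (world z) of blank3 above -9 m or value of joint dial above 99 rad)) or (value of joint dial between 1.08 and 1.32 rad and (height (world z) of blank0 below -9 m and value of joint dial above -9 rad) and (height (world z) of blank1 above -9 m or value of joint dial above 99 rad) and (height (world z) of blank2 above -9 m or value of joint dial above 99 rad) and (height (world z) of blank3 below -9 m and value of joint dial above -9 rad)) or (value of joint dial between 1.08 and 1.32 rad and (height (world z) of blank0 below -9 m and value of joint dial above -9 rad) and (height (world z) of blank1 above -9 m or value of joint dial above 99 rad) and (height (world z) of blank2 below -9 m and value of joint dial above -9 rad) and (height (world z) of blank3 above -9 m or value of joint dial above 99 rad)) or (value of joint dial between 1.08 and 1.32 rad and (height (world z) of blank0 below -9 m and value of joint dial above -9 rad) and (height (world z) of blank1 below -9 m and value of joint dial above -9 rad) and (height (world z) of blank2 above -9 m or value of joint dial above 99 rad) and (height (world z) of blank3 above -9 m or value of joint dial above 99 rad)) or (value of joint dial between 1.68 and 1.92 rad and (height (world z) of blank0 above -9 m or value of joint dial above 99 rad) and (height (world z) of blank1 above -9 m or value of joint dial above 99 rad) and (height (world z) of blank2 above -9 m or value of joint dial above 99 rad) and (height (world z) of blank3 below -9 m and value of joint dial above -9 rad)) or (value of joint dial between 1.68 and 1.92 rad and (height (world z) of blank0 above -9 m or value of joint dial above 99 rad) and (height (world z) of blank1 above -9 m or value of joint dial above 99 rad) and (height (world z) of blank2 below -9 m and value of joint dial above -9 rad) and (height (world z) of blank3 above -9 m or value of joint dial above 99 rad)) or (value of joint dial between 1.68 and 1.92 rad and (height (world z) of blank0 above -9 m or value of joint dial above 99 rad) and (height (world z) of blank1 below -9 m and value of joint dial above -9 rad) and (height (world z) of blank2 above -9 m or value of joint dial above 99 rad) and (height (world z) of blank3 above -9 m or value of joint dial above 99 rad)) or (value of joint dial between 1.68 and 1.92 rad and (height (world z) of blank0 below -9 m and value of joint dial above -9 rad) and (height (world z) of blank1 above -9 m or value of joint dial above 99 rad) and (height (world z) of blank2 above -9 m or value of joint dial above 99 rad) and (height (world z) of blank3 above -9 m or value of joint dial above 99 rad)) or (value of joint dial between 2.28 and 2.52 rad and (height (world z) of blank0 above -9 m or value of joint dial above 99 rad) and (height (world z) of blank1 above -9 m or value of joint dial above 99 rad) and (height (world z) of blank2 above -9 m or value of joint dial above 99 rad) and (height (world z) of blank3 above -9 m or value of joint dial above 99 rad)))), for 0.2 s.
4. the green button is pressed with the dial at that mark (value of joint start above 0.0042 m and ((value of joint dial between 1.08 and 1.32 rad and (height (world z) of blank0 above -9 m or value of joint dial above 99 rad) and (height (world z) of blank1 above -9 m or value of joint dial above 99 rad) and (height (world z) of blank2 below -9 m and value of joint dial above -9 rad) and (height (world z) of blank3 below -9 m and value of joint dial above -9 rad)) or (value of joint dial between 1.08 and 1.32 rad and (height (world z) of blank0 above -9 m or value of joint dial above 99 rad) and (height (world z) of blank1 below -9 m and value of joint dial above -9 rad) and (height (world z) of blank2 above -9 m or value of joint dial above 99 rad) and (height (world z) of blank3 below -9 m and value of joint dial above -9 rad)) or (value of joint dial between 1.08 and 1.32 rad and (height (world z) of blank0 above -9 m or value of joint dial above 99 rad) and (height (world z) of blank1 below -9 m and value of joint dial above -9 rad) and (height (world z) of blank2 below -9 m and value of joint dial above -9 rad) and (height (world z) of blank3 above -9 m or value of joint dial above 99 rad)) or (value of joint dial between 1.08 and 1.32 rad and (height (world z) of blank0 below -9 m and value of joint dial above -9 rad) and (height (world z) of blank1 above -9 m or value of joint dial above 99 rad) and (height (world z) of blank2 above -9 m or value of joint dial above 99 rad) and (height (world z) of blank3 below -9 m and value of joint dial above -9 rad)) or (value of joint dial between 1.08 and 1.32 rad and (height (world z) of blank0 below -9 m and value of joint dial above -9 rad) and (height (world z) of blank1 above -9 m or value of joint dial above 99 rad) and (height (world z) of blank2 below -9 m and value of joint dial above -9 rad) and (height (world z) of blank3 above -9 m or value of joint dial above 99 rad)) or (value of joint dial between 1.08 and 1.32 rad and (height (world z) of blank0 below -9 m and value of joint dial above -9 rad) and (height (world z) of blank1 below -9 m and value of joint dial above -9 rad) and (height (world z) of blank2 above -9 m or value of joint dial above 99 rad) and (height (world z) of blank3 above -9 m or value of joint dial above 99 rad)) or (value of joint dial between 1.68 and 1.92 rad and (height (world z) of blank0 above -9 m or value of joint dial above 99 rad) and (height (world z) of blank1 above -9 m or value of joint dial above 99 rad) and (height (world z) of blank2 above -9 m or value of joint dial above 99 rad) and (height (world z) of blank3 below -9 m and value of joint dial above -9 rad)) or (value of joint dial between 1.68 and 1.92 rad and (height (world z) of blank0 above -9 m or value of joint dial above 99 rad) and (height (world z) of blank1 above -9 m or value of joint dial above 99 rad) and (height (world z) of blank2 below -9 m and value of joint dial above -9 rad) and (height (world z) of blank3 above -9 m or value of joint dial above 99 rad)) or (value of joint dial between 1.68 and 1.92 rad and (height (world z) of blank0 above -9 m or value of joint dial above 99 rad) and (height (world z) of blank1 below -9 m and value of joint dial above -9 rad) and (height (world z) of blank2 above -9 m or value of joint dial above 99 rad) and (height (world z) of blank3 above -9 m or value of joint dial above 99 rad)) or (value of joint dial between 1.68 and 1.92 rad and (height (world z) of blank0 below -9 m and value of joint dial above -9 rad) and (height (world z) of blank1 above -9 m or value of joint dial above 99 rad) and (height (world z) of blank2 above -9 m or value of joint dial above 99 rad) and (height (world z) of blank3 above -9 m or value of joint dial above 99 rad)) or (value of joint dial between 2.28 and 2.52 rad and (height (world z) of blank0 above -9 m or value of joint dial above 99 rad) and (height (world z) of blank1 above -9 m or value of joint dial above 99 rad) and (height (world z) of blank2 above -9 m or value of joint dial above 99 rad) and (height (world z) of blank3 above -9 m or value of joint dial above 99 rad)))), for 0.05 s.
At the end, for the whole second after the job is handed in: Every dark blank lies flat within 18 mm of a yellow circle's centre, both finished parts lie flat on the green rectangle, at most 2 mm over its edge, the dial is within 0.12 rad of the mark for the number of dark blanks, the button is up, and all is at rest (all of step 2 and ((value of joint dial between 1.08 and 1.32 rad and (height (world z) of blank0 above -9 m or value of joint dial above 99 rad) and (height (world z) of blank1 above -9 m or value of joint dial above 99 rad) and (height (world z) of blank2 below -9 m and value of joint dial above -9 rad) and (height (world z) of blank3 below -9 m and value of joint dial above -9 rad)) or (value of joint dial between 1.08 and 1.32 rad and (height (world z) of blank0 above -9 m or value of joint dial above 99 rad) and (height (world z) of blank1 below -9 m and value of joint dial above -9 rad) and (height (world z) of blank2 above -9 m or value of joint dial above 99 rad) and (height (world z) of blank3 below -9 m and value of joint dial above -9 rad)) or (value of joint dial between 1.08 and 1.32 rad and (height (world z) of blank0 above -9 m or value of joint dial above 99 rad) and (height (world z) of blank1 below -9 m and value of joint dial above -9 rad) and (height (world z) of blank2 below -9 m and value of joint dial above -9 rad) and (height (world z) of blank3 above -9 m or value of joint dial above 99 rad)) or (value of joint dial between 1.08 and 1.32 rad and (height (world z) of blank0 below -9 m and value of joint dial above -9 rad) and (height (world z) of blank1 above -9 m or value of joint dial above 99 rad) and (height (world z) of blank2 above -9 m or value of joint dial above 99 rad) and (height (world z) of blank3 below -9 m and value of joint dial above -9 rad)) or (value of joint dial between 1.08 and 1.32 rad and (height (world z) of blank0 below -9 m and value of joint dial above -9 rad) and (height (world z) of blank1 above -9 m or value of joint dial above 99 rad) and (height (world z) of blank2 below -9 m and value of joint dial above -9 rad) and (height (world z) of blank3 above -9 m or value of joint dial above 99 rad)) or (value of joint dial between 1.08 and 1.32 rad and (height (world z) of blank0 below -9 m and value of joint dial above -9 rad) and (height (world z) of blank1 below -9 m and value of joint dial above -9 rad) and (height (world z) of blank2 above -9 m or value of joint dial above 99 rad) and (height (world z) of blank3 above -9 m or value of joint dial above 99 rad)) or (value of joint dial between 1.68 and 1.92 rad and (height (world z) of blank0 above -9 m or value of joint dial above 99 rad) and (height (world z) of blank1 above -9 m or value of joint dial above 99 rad) and (height (world z) of blank2 above -9 m or value of joint dial above 99 rad) and (height (world z) of blank3 below -9 m and value of joint dial above -9 rad)) or (value of joint dial between 1.68 and 1.92 rad and (height (world z) of blank0 above -9 m or value of joint dial above 99 rad) and (height (world z) of blank1 above -9 m or value of joint dial above 99 rad) and (height (world z) of blank2 below -9 m and value of joint dial above -9 rad) and (height (world z) of blank3 above -9 m or value of joint dial above 99 rad)) or (value of joint dial between 1.68 and 1.92 rad and (height (world z) of blank0 above -9 m or value of joint dial above 99 rad) and (height (world z) of blank1 below -9 m and value of joint dial above -9 rad) and (height (world z) of blank2 above -9 m or value of joint dial above 99 rad) and (height (world z) of blank3 above -9 m or value of joint dial above 99 rad)) or (value of joint dial between 1.68 and 1.92 rad and (height (world z) of blank0 below -9 m and value of joint dial above -9 rad) and (height (world z) of blank1 above -9 m or value of joint dial above 99 rad) and (height (world z) of blank2 above -9 m or value of joint dial above 99 rad) and (height (world z) of blank3 above -9 m or value of joint dial above 99 rad)) or (value of joint dial between 2.28 and 2.52 rad and (height (world z) of blank0 above -9 m or value of joint dial above 99 rad) and (height (world z) of blank1 above -9 m or value of joint dial above 99 rad) and (height (world z) of blank2 above -9 m or value of joint dial above 99 rad) and (height (world z) of blank3 above -9 m or value of joint dial above 99 rad))) and linear speed of each of blank0, blank1, blank2, blank3, finished0, finished1 below 0.02 m/s and value of joint start below 0.002 m); the robot touches nothing.
It fails at once if the brass blank is moved away (more than 60 mm) (distance of brass from where it was at the start of the episode above 0.06 m).
It fails at once if the tin, tape or wrench is shifted more than 40 mm or the tin tipped (distance of any of tin, tape, wrench from where it was at the start of the episode above 0.04 m or angle between tin's own z axis and vertical above 0.4 rad).
Of blank0, blank1, blank2, blank3 only 2 to 4 are there at a start; the rules pass over those that are not, and their reading is None.
At some moment in a run one of blank0, blank1, blank2, blank3, finished0, finished1 may be knocked a few centimetres aside while the robot is not near it.
Once in a run the grip may slacken for a moment while it holds something.
It also fails if it takes over 210 s, if anything falls off the work surface, if the arm or the gripper's body presses on something with over 40 N, if the wrist force passes 120 N, or if a joint passes its speed limit or range.

## Working session

There is one attempt and no reset: what is moved stays moved. The work goes in short steps, Python scripts to look and compute and a tool call to move; the robot and the scene stay as the last step left them, time stands still between calls to the robot, and variables do not carry over. Pictures are saved under pics/ and viewed, and the job is handed in when it is done.

Besides the shell and the picture viewer there is one more tool, called after "Call:" as name(argument=value, ...) on one line, values as JSON. apply_moves: Moves the arm, as the interface text tells. Its arguments: {"type":"object","properties":{"plan":{"type":"array","items":{"type":"object","properties":{"tx":{"type":"number"},"ty":{"type":"number"},"tz":{"type":"number"},"rx":{"type":"number"},"ry":{"type":"number"},"rz":{"type":"number"},"jaw":{"type":"number"}}}},"grip_force":{"type":"number"}},"required":["plan"]}

```bash
ls; mkdir -p pics; cat > snap.py <<'E'
import sys,cv2,numpy as np
from rig import env
def snap(name,tag):
    d=env.get_image(name); np.savez(f'pics/{tag}.npz',**{k:np.array(v) for k,v in d.items()})
    cv2.imwrite(f'pics/{tag}.png',d['image'][:,:,::-1]); return d
if __name__=='__main__':
    for n in sys.argv[2:]:
        d=snap(n,n+sys.argv[1])
E
python3 - <<'E'
from snap import *
for n in('scene','top'):
    d=snap(n,n+'0'); print(d['intrinsics'],d['k1'],d['world_from_camera'])
o=env.observe();print(o)
E
```

```text
pics
[[496.24386663   0.         278.92381124]
 [  0.         496.24386663 207.57177616]
 [  0.           0.           1.        ]] -0.011329053866575086 [[ 0.0363696  -0.81891504  0.57276122  1.33503169]
 [ 0.99931878  0.02621059 -0.02598042  0.00261525]
 [ 0.00626335  0.57331594  0.81931044  1.2490143 ]
 [ 0.          0.          0.          1.        ]]
[[410.5727748    0.         279.14107014]
 [  0.         410.5727748  209.46414613]
 [  0.           0.           1.        ]] -0.08570962797339875 [[-0.00370663  0.99108284 -0.13319561  0.38122316]
 [-0.99996433 -0.00468444 -0.00702851  0.02504207]
 [-0.00758979  0.13316481  0.99106485  1.08622127]
 [ 0.          0.          0.          1.        ]]
{'time_s': 0.1, 'q': array([ 5.28655605e+01,  2.18360388e+01,  7.43794694e+01, -1.20114863e-03,
        8.38585967e+01, -1.23353393e+01]), 'qvel': array([-0.00706462, -0.10085694, -0.18981161, -0.12268214, -0.00214948,
       -0.0656342 ]), 'joint_efforts': array([ 4.42170975e-03, -4.49218583e+01, -2.31656331e+01, -1.00026084e-04,
        3.67677771e-03, -5.71411556e-05]), 'position': array([0.23052807, 0.49906052, 0.23078929]), 'tool_rot': array([[-9.07784915e-01,  4.19435293e-01, -7.64176261e-04],
       [ 4.19435911e-01,  9.07784351e-01, -1.04368804e-03],
       [ 2.55947654e-04, -1.26796722e-03, -9.99999163e-01]]), 'ft_force': array([-0.40100635,  0.71746973,  0.63716613]), 'wrist_torque': array([ 0.05962014,  0.03131006, -0.01184789]), 'grip_width': 0.08523114791273721}
```

View pics/top0.png

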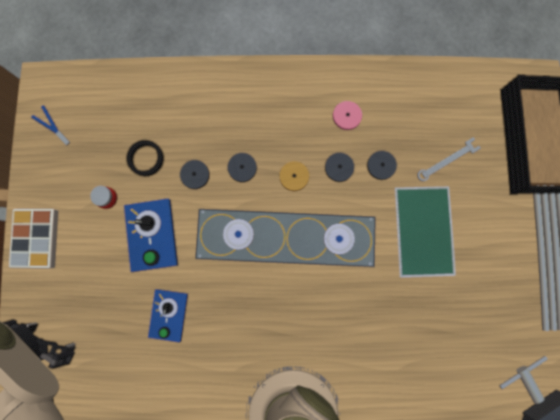

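View pics/scene0.png

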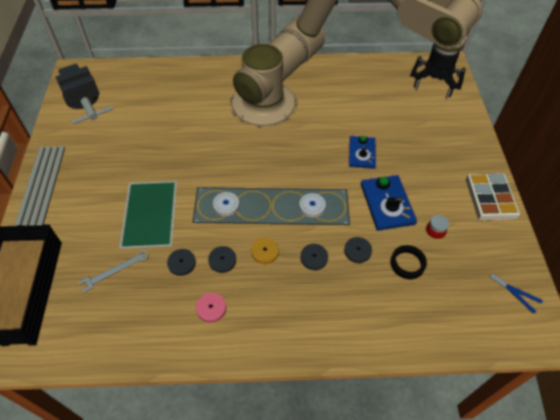

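Top view: four dark blanks at about (194,174), (242,167), (340,167) and (382,165), brass at (294,176), finished parts at (238,234) and (339,239). The large console is at (150,235) and the zone at (426,231). I'll enlarge these and build the pixel-to-world code.

```bash
cat > cam.py <<'E'
import numpy as np,cv2
def load(tag): return np.load(f'pics/{tag}.npz')
def ray(d,uv):
    K=d['intrinsics'];k1=float(d['k1']);T=d['world_from_camera']
    p=(np.atleast_2d(uv)-K[:2,2])/[K[0,0],K[1,1]]
    s=p.copy()
    for _ in range(20): s=p/(1+k1*(s**2).sum(1,keepdims=True))
    c=np.c_[s[:,0],-s[:,1],-np.ones(len(s))]
    return T[:3,3],c@T[:3,:3].T
def at(d,uv,z):
    o,r=ray(d,uv); return o+r*((z-o[2])/r[:,2])[:,None]
def pix(d,P):
    K=d['intrinsics'];k1=float(d['k1']);T=d['world_from_camera']
    c=(np.atleast_2d(P)-T[:3,3])@T[:3,:3]
    s=np.c_[c[:,0]/-c[:,2],-c[:,1]/-c[:,2]]
    s=s*(1+k1*(s**2).sum(1,keepdims=True))
    return s*[K[0,0],K[1,1]]+K[:2,2]
def tri(d1,u1,d2,u2):
    o1,r1=ray(d1,u1);o2,r2=ray(d2,u2);r1=r1[0];r2=r2[0]
    A=np.c_[r1,-r2];s=np.linalg.lstsq(A,o2-o1,rcond=None)[0]
    a=o1+r1*s[0];b=o2+r2*s[1];return (a+b)/2,np.linalg.norm(a-b)
def crop(tag,x0,y0,w,h,f,out):
    im=cv2.imread(f'pics/{tag}.png')[y0:y0+h,x0:x0+w]
    im=cv2.resize(im,None,fx=f,fy=f,interpolation=cv2.INTER_CUBIC)
    for x in range((x0+9)//10*10,x0+w,10):
        cv2.putText(im,str(x),((x-x0)*f,9),0,.3,(255,255,255),1);cv2.line(im,((x-x0)*f+f//2,10),((x-x0)*f+f//2,14),(255,255,255),1)
    for y in range((y0+9)//10*10,y0+h,10):
        cv2.putText(im,str(y),(0,(y-y0)*f+f//2+3),0,.3,(255,255,255),1)
    cv2.imwrite(f'pics/{out}.png',im)
def rect(tag,z,x0,x1,y0,y1,s,out,save=True):
    """metric top view at height z; row down=-x, col right=-y ; s px per m"""
    d=load(tag);im=cv2.imread(f'pics/{tag}.png')
    xs=np.arange(x1,x0,-1/s);ys=np.arange(y1,y0,-1/s)
    X,Y=np.meshgrid(xs,ys,indexing='ij')
    p=pix(d,np.c_[X.ravel(),Y.ravel(),np.full(X.size,z)]).astype(np.float32)
    o=cv2.remap(im,p[:,0].reshape(X.shape),p[:,1].reshape(X.shape),cv2.INTER_CUBIC)
    for y in np.arange(np.ceil(y0*20)/20,y1,.05):
        c=int((y1-y)*s);cv2.line(o,(c,0),(c,6),(255,255,255),1);cv2.putText(o,f'{y*1000:.0f}',(c+2,9),0,.3,(255,255,255),1)
    for x in np.arange(np.ceil(x0*20)/20,x1,.05):
        c=int((x1-x)*s);cv2.line(o,(0,c),(6,c),(255,255,255),1);cv2.putText(o,f'{x*1000:.0f}',(8,c+3),0,.3,(255,255,255),1)
    if save: cv2.imwrite(f'pics/{out}.png',o)
    return o
E
python3 - <<'E'
from cam import *
crop('top0',115,190,80,90,7,'c_con_t')
crop('scene0',350,165,80,70,8,'c_con_s')
rect('top0',0.018,0.2,0.6,-0.45,0.45,850,'r0')
d=load('top0')
for n,u,z in [('b',(194,174),.018),('b',(242,167),.018),('b',(340,167),.018),('b',(382,165),.018),('br',(294,176),.018),('f',(238,234),.018),('f',(339,239),.018),('dial',(148,223),.06),('btn',(150,258),.03),('ci',(220,235),0),('ci',(352,241),0),('ck',(199,210),0),('ck',(375,217),0),('ck',(375,266),0),('ck',(196,259),0),('z',(396,188),0),('z',(450,187),0),('z',(455,275),0),('z',(401,276),0),('tape',(145,158),.025),('tin',(102,197),.048)]:
    print(n,at(d,u,z).round(3)[0])
E
```

```text
b [0.621 0.26  0.018]
b [0.64  0.131 0.018]
b [ 0.638 -0.13   0.018]
b [ 0.644 -0.243  0.018]
br [ 0.614 -0.007  0.018]
f [0.461 0.14  0.018]
f [ 0.446 -0.123  0.018]
dial [0.486 0.366 0.06 ]
btn [0.398 0.367 0.03 ]
ci [0.46 0.19 0.  ]
ci [ 0.442 -0.16   0.   ]
ck [0.527 0.248 0.   ]
ck [ 0.506 -0.223  0.   ]
ck [ 0.376 -0.219  0.   ]
ck [0.396 0.253 0.   ]
z [ 0.584 -0.283  0.   ]
z [ 0.587 -0.433  0.   ]
z [ 0.35  -0.433  0.   ]
z [ 0.349 -0.287  0.   ]
tape [0.665 0.393 0.025]
tin [0.556 0.495 0.048]
```

View pics/c_con_t.png

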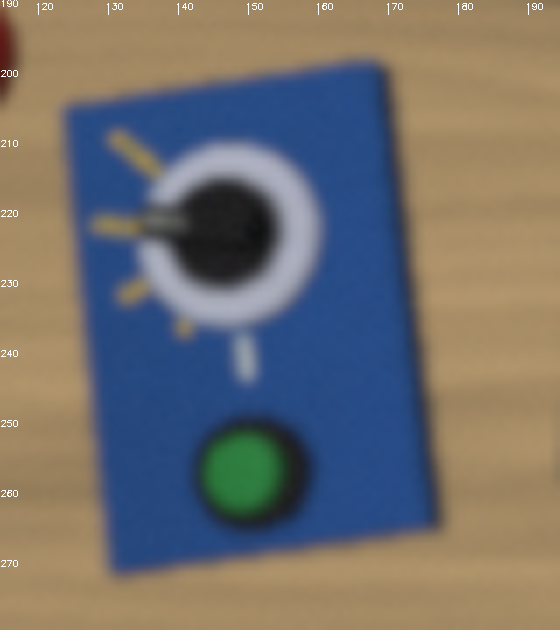

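View pics/c_con_s.png

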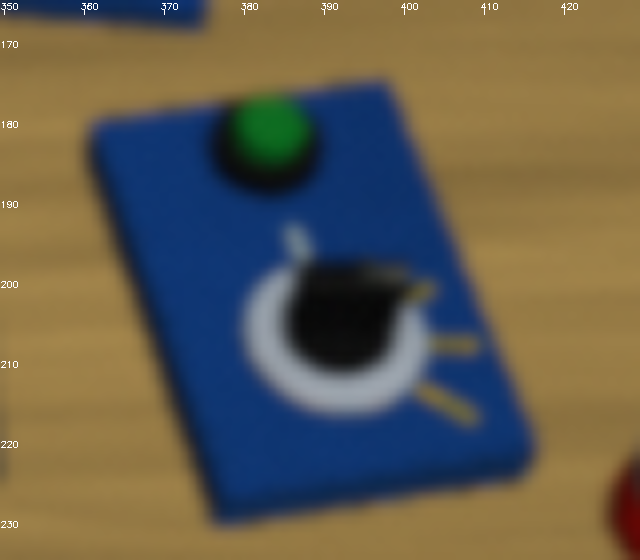

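View pics/r0.png

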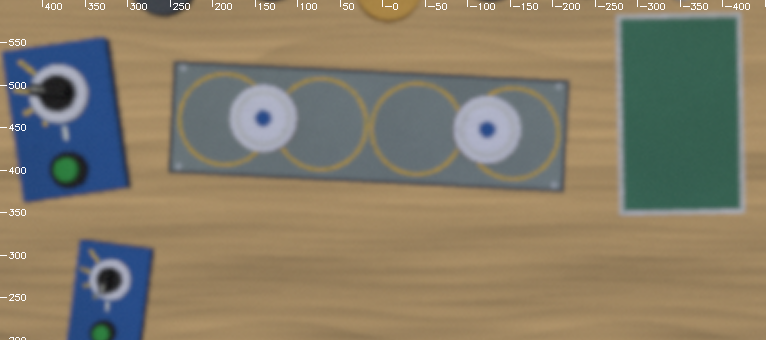

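```bash
python3 - <<'E'
from cam import *
t=load('top0');s=load('scene0')
c=np.array([(66,106),(385,62),(440,525),(112,573)])/7+[115,190]
P=at(t,c,.025);print('corners top',P.round(4)); print('sizes',[np.linalg.norm(P[i]-P[(i+1)%4]).round(4) for i in range(4)],'ctr',P.mean(0).round(4))
# scene corners: near robot ones: order matching TL(+x,+y),TR(+x,-y),BR(-x,-y),BL(-x,+y)
cs=np.array([(532,460),(218,512),(92,124),(386,84)])/8+[350,165]
P2=at(s,cs,.025);print('corners scene',P2.round(4),'ctr',P2.mean(0).round(4))
for i in range(4): 
    p,g=tri(t,c[i],s,cs[i]);print('tri corner',p.round(4),round(g,4))
# green button top
b1=np.array((243,473))/7+[115,190];b2=np.array((272,129))/8+[350,165]
print('btn',*tri(t,b1,s,b2))
# pointer white line ends/mid
w1=np.array((166,221))/7+[115,190];w2=np.array((384,272))/8+[350,165]
print('ptr mid',*tri(t,w1,s,w2))
pe=at(t,np.array([(145,222),(188,221)])/7+[115,190],.069);print(pe)
C=P.mean(0);xa=(P[0]-P[3]+P[1]-P[2]);xa/=np.linalg.norm(xa);ya=np.array([-xa[1],xa[0],0])
print('xaxis',xa,np.degrees(np.arctan2(xa[1],xa[0])))
D=C+.03*xa;B=C-.06*xa;print('dial',D,'btn',B)
D2=P2.mean(0)+.03*xa;print('dial scene',D2)
for q in (at(t,w1,.069)[0],at(s,w2,.069)[0]):
  v=q-D; ang=np.arctan2(v@ya,v@xa); # zero at pi ; clockwise from above decreases ang
  print('pointer dial angle',(np.pi-ang)%(2*np.pi), np.linalg.norm(v[:2]))
E
```

```text
corners top [[0.5374 0.4429 0.025 ]
 [0.5535 0.3205 0.025 ]
 [0.3803 0.2948 0.025 ]
 [0.3622 0.4179 0.025 ]]
sizes [np.float64(0.1235), np.float64(0.175), np.float64(0.1245), np.float64(0.177)] ctr [0.4583 0.369  0.025 ]
corners scene [[0.5462 0.4461 0.025 ]
 [0.5651 0.3264 0.025 ]
 [0.3841 0.304  0.025 ]
 [0.3677 0.423  0.025 ]] ctr [0.4658 0.3749 0.025 ]
tri corner [0.5391 0.4489 0.0134] 0.0026
tri corner [0.556  0.3276 0.0098] 0.0055
tri corner [0.3803 0.3009 0.0189] 0.0089
tri corner [0.3619 0.4234 0.0167] 0.0046
btn [0.39901992 0.36796631 0.03740786] 0.0048692719414861465
ptr mid [0.48911087 0.39014683 0.06612131] 0.004743782053677911
[[0.48845161 0.39434566 0.069     ]
 [0.48877106 0.37849737 0.069     ]]
xaxis [0.98958892 0.1439228  0.        ] 8.274906170660786
dial [0.48800552 0.37335266 0.025     ] btn [0.39894251 0.3603996  0.025     ]
dial scene [0.4954747 0.3791859 0.025    ]
pointer dial angle 1.7745775959207948 0.013278180883224237
pointer dial angle 1.852403160257249 0.018514848895396174
```

Call:
apply_moves(plan=[{"tx": 40, "ty": -20, "tz": -10, "rz": -0.14, "jaw": 0.2}, {"tx": 80, "ty": -40, "tz": -20, "rz": -0.28, "jaw": 0.2}, {"tx": 120, "ty": -60, "tz": -40, "rz": -0.42, "jaw": 0.2}, {"tx": 160, "ty": -80, "tz": -60, "rz": -0.56, "jaw": 0.2}, {"tx": 200, "ty": -100, "tz": -80, "rz": -0.7, "jaw": 0.2}, {"tx": 230, "ty": -115, "tz": -90, "rz": -0.84, "jaw": 0.2}, {"tx": 258, "ty": -125, "tz": -100, "rz": -0.98, "jaw": 0.2}, {"tx": 258, "ty": -125, "tz": -110, "rz": -1.1, "jaw": 0.2}, {"tx": 258, "ty": -125, "tz": -110, "rz": -1.22, "jaw": 0.2}, {"tx": 258, "ty": -125, "tz": -110, "rz": -1.22, "jaw": 0.2}, {"tx": 258, "ty": -125, "tz": -110, "rz": -1.22, "jaw": 0.2}])

```text
validation failed for argument at $.pl...
```

```bash
python3 - <<'E'
from snap import *
from cam import *
o=env.observe();print(o['position'],o['grip_width'],o['time_s'],np.degrees(np.arctan2(o['tool_rot'][1,1],o['tool_rot'][0,1])),o['ft_force'])
t=snap('top','top1');s=snap('scene','scene1')
p=o['position'];y=o['tool_rot'][:,1]
for d in(t,s): print(pix(d,np.array([p,p+y*.03,p-y*.03])))
crop('top1',100,170,100,100,6,'c1t');crop('scene1',345,150,90,80,8,'c1s')
E
```

```text
[0.23052807 0.49906052 0.23078929] 0.08523114791273721 0.1 65.20103841774889 [-0.40100635  0.71746973  0.63716613]
[[ 56.70822685 335.92862357]
 [ 44.80896845 329.49036729]
 [ 68.76789273 342.3965863 ]]
[[429.44120044  95.83123367]
 [439.38922784  98.5856994 ]
 [419.57612519  93.10123595]]
```

View pics/c1t.png

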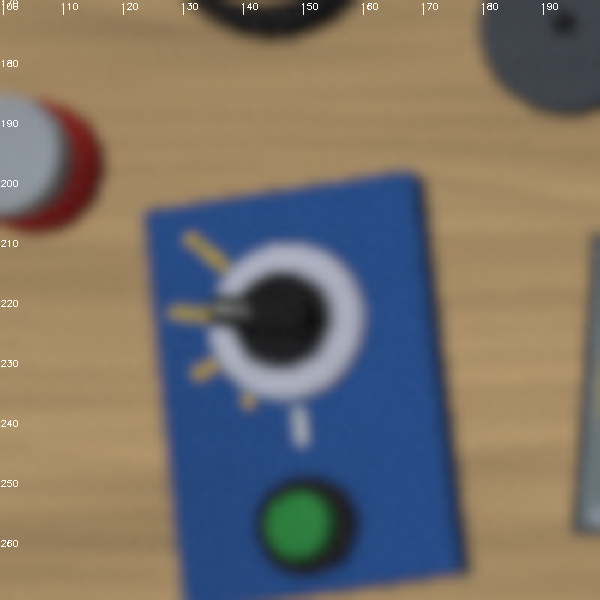

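View pics/c1s.png

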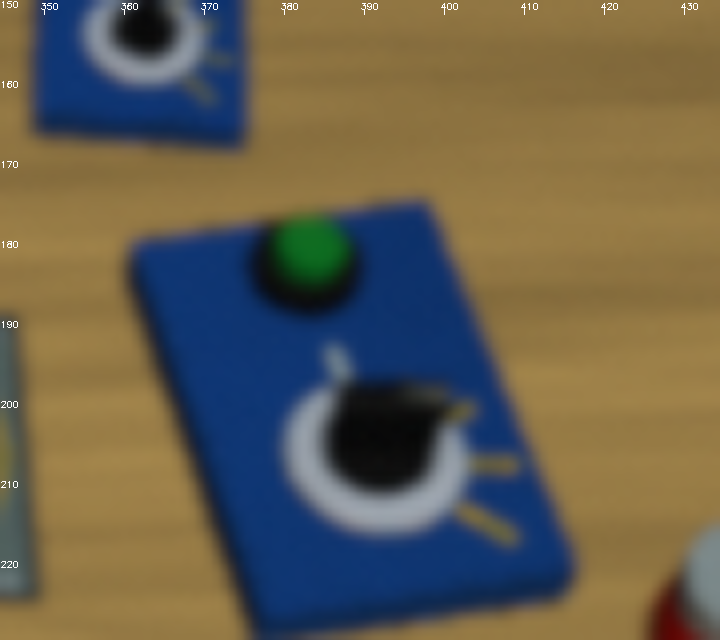

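The move was refused, so the pictures show the same start scene. I'll retry with all the fields filled in.

Call:
apply_moves(plan=[{"tx": 40, "ty": -20, "tz": -10, "rx": 0, "ry": 0, "rz": -0.14, "jaw": 0.2}, {"tx": 80, "ty": -40, "tz": -20, "rx": 0, "ry": 0, "rz": -0.28, "jaw": 0.2}])

```text
time_s: 0.4
position: [0.3108, 0.459, 0.2108]
tool_rot: [[-0.755, 0.656, -0.0], [0.656, 0.755, -0.0], [0.0, -0.0, -1.0]]
ft_force: [0.3, 0.8, -0.5]
grip_width: 0.059
```

Call:
apply_moves(plan=[{"tx": 40, "ty": -20, "tz": -20, "rx": 0, "ry": 0, "rz": -0.14, "jaw": 0.2}, {"tx": 80, "ty": -40, "tz": -40, "rx": 0, "ry": 0, "rz": -0.28, "jaw": 0.2}, {"tx": 120, "ty": -60, "tz": -60, "rx": 0, "ry": 0, "rz": -0.42, "jaw": 0.2}, {"tx": 160, "ty": -80, "tz": -80, "rx": 0, "ry": 0, "rz": -0.56, "jaw": 0.2}, {"tx": 178, "ty": -86, "tz": -90, "rx": 0, "ry": 0, "rz": -0.7, "jaw": 0.2}, {"tx": 178, "ty": -86, "tz": -90, "rx": 0, "ry": 0, "rz": -0.84, "jaw": 0.2}, {"tx": 178, "ty": -86, "tz": -90, "rx": 0, "ry": 0, "rz": -0.94, "jaw": 0.2}, {"tx": 178, "ty": -86, "tz": -90, "rx": 0, "ry": 0, "rz": -0.94, "jaw": 0.2}])

```text
time_s: 1.2
position: [0.4889, 0.3728, 0.1204]
tool_rot: [[0.086, 0.996, -0.001], [0.996, -0.086, -0.0], [-0.0, -0.001, -1.0]]
ft_force: [-0.1, -0.7, -0.4]
grip_width: 0.0509
```

```bash
python3 - <<'E'
from snap import *
from cam import *
o=env.observe();print(o['position'],o['grip_width'],o['time_s'],np.degrees(np.arctan2(o['tool_rot'][1,1],o['tool_rot'][0,1])),o['ft_force'])
t=snap('top','top2');s=snap('scene','scene2')
p=o['position'];y=o['tool_rot'][:,1]
for d in(t,s): print(pix(d,np.array([p,p+y*.03,p-y*.03])))
crop('top2',100,170,100,100,6,'c2t');crop('scene2',345,130,90,100,6,'c2s')
E
```

```text
[0.48890761 0.37281604 0.1204299 ] 0.050890753347783674 1.2 -4.931093738156244 [-0.1239     -0.72611445 -0.38182077]
[[136.97765514 219.27218176]
 [138.54277267 206.92254755]
 [135.42428549 231.71260667]]
[[394.99968662 188.14877466]
 [395.89410025 196.59992257]
 [394.12591752 179.89986024]]
```

View pics/c2t.png

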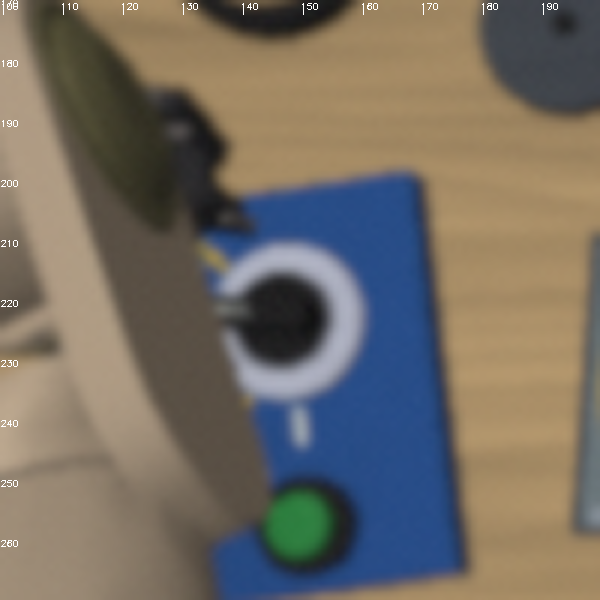

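View pics/c2s.png

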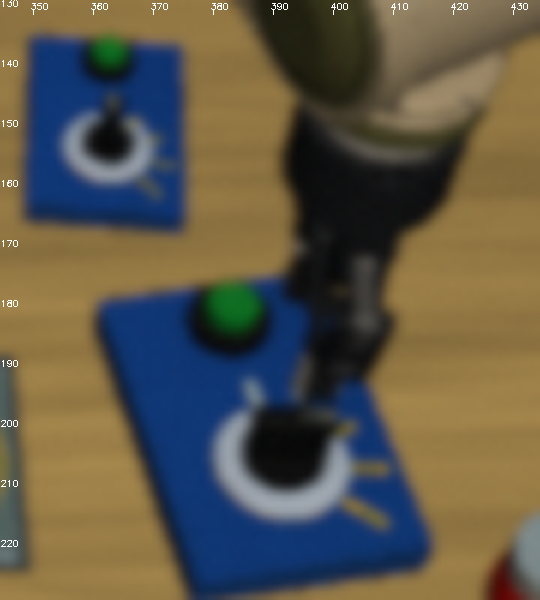

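```bash
python3 - <<'E'
from cam import *
t=load('top0');s=load('scene0')
print('ring top',at(t,(147.25,223),.025))
# scene ring: extremes left 283, right 470 (col), bottom 535
for P in ([.488,.373,.025],[.492,.376,.025]):
  P=np.array(P);a=np.linspace(0,6.283,100);
  R=at(t,(147.25,223),.025)[0];e=at(t,(208/6+99.5,223),.025)[0];r=np.linalg.norm(R-e)
  c=pix(s,P+np.c_[np.cos(a),np.sin(a),0*a]*r);print(r,c.min(0),c.max(0))
print('seen',283/8+344.5,470/8+344.5,535/8+149.5)
E
```

```text
ring top [[0.48961018 0.3791554  0.025     ]]
0.03519921286656012 [377.05160341 197.62222353] [400.50162665 216.70836068]
0.03519921286656012 [378.23687825 198.6540177 ] [401.72439942 217.79674623]
seen 379.875 403.25 216.375
```

Predicted and seen fingertips agree to about 1–2 px. The dial ring gives an axis near (0.489, 0.378), with the pointer at about 1.8 rad. Descending to grip.

Call:
apply_moves(plan=[{"tx": 0, "ty": 5, "tz": -25, "rx": 0, "ry": 0, "rz": 0, "jaw": 0.2}, {"tx": 0, "ty": 5, "tz": -50, "rx": 0, "ry": 0, "rz": 0, "jaw": 0.0}, {"tx": 0, "ty": 5, "tz": -66, "rx": 0, "ry": 0, "rz": 0, "jaw": 0.0}, {"tx": 0, "ty": 5, "tz": -76, "rx": 0, "ry": 0, "rz": 0, "jaw": 0.0}, {"tx": 0, "ty": 5, "tz": -76, "rx": 0, "ry": 0, "rz": 0, "jaw": -0.5}, {"tx": 0, "ty": 5, "tz": -76, "rx": 0, "ry": 0, "rz": 0, "jaw": -0.5}, {"tx": 0, "ty": 5, "tz": -76, "rx": 0, "ry": 0, "rz": 0, "jaw": -1}, {"tx": 0, "ty": 5, "tz": -76, "rx": 0, "ry": 0, "rz": 0, "jaw": -1}, {"tx": 0, "ty": 5, "tz": -76, "rx": 0, "ry": 0, "rz": 0, "jaw": -1}, {"tx": 0, "ty": 5, "tz": -76, "rx": 0, "ry": 0, "rz": 0, "jaw": -1}], grip_force=30)

```text
time_s: 2.3
position: [0.4892, 0.3783, 0.0458]
tool_rot: [[0.082, 0.997, 0.001], [0.997, -0.082, 0.001], [0.001, 0.001, -1.0]]
ft_force: [-0.4, 1.2, 6.9]
grip_width: 0.0132
```

Call:
apply_moves(plan=[{"tx": 0, "ty": 0, "tz": 2, "rx": 0, "ry": 0, "rz": 0.05, "jaw": -1}, {"tx": 0, "ty": 0, "tz": 2, "rx": 0, "ry": 0, "rz": 0.19, "jaw": -1}, {"tx": 0, "ty": 0, "tz": 2, "rx": 0, "ry": 0, "rz": 0.33, "jaw": -1}, {"tx": 0, "ty": 0, "tz": 2, "rx": 0, "ry": 0, "rz": 0.47, "jaw": -1}, {"tx": 0, "ty": 0, "tz": 2, "rx": 0, "ry": 0, "rz": 0.6, "jaw": -1}, {"tx": 0, "ty": 0, "tz": 2, "rx": 0, "ry": 0, "rz": 0.6, "jaw": -1}])

```text
time_s: 2.9
position: [0.4893, 0.3782, 0.046]
tool_rot: [[-0.498, 0.867, -0.0], [0.867, 0.498, 0.001], [0.001, 0.0, -1.0]]
ft_force: [4.2, 3.1, -14.7]
grip_width: 0.0136
```

Call:
apply_moves(plan=[{"tx": 0, "ty": 0, "tz": -1, "rx": 0, "ry": 0, "rz": 0.14, "jaw": -1}, {"tx": 0, "ty": 0, "tz": -1, "rx": 0, "ry": 0, "rz": 0.28, "jaw": -1}, {"tx": 0, "ty": 0, "tz": -1, "rx": 0, "ry": 0, "rz": 0.42, "jaw": -1}, {"tx": 0, "ty": 0, "tz": -1, "rx": 0, "ry": 0, "rz": 0.56, "jaw": -1}, {"tx": 0, "ty": 0, "tz": -1, "rx": 0, "ry": 0, "rz": 0.7, "jaw": -1}, {"tx": 0, "ty": 0, "tz": -1, "rx": 0, "ry": 0, "rz": 0.84, "jaw": -1}, {"tx": 0, "ty": 0, "tz": -1, "rx": 0, "ry": 0, "rz": 0.98, "jaw": -1}, {"tx": 0, "ty": 0, "tz": -1, "rx": 0, "ry": 0, "rz": 1.08, "jaw": -1}, {"tx": 0, "ty": 0, "tz": -1, "rx": 0, "ry": 0, "rz": 1.16, "jaw": -1}, {"tx": 0, "ty": 0, "tz": -1, "rx": 0, "ry": 0, "rz": 1.16, "jaw": -1}])

```text
time_s: 3.9
position: [0.4896, 0.3786, 0.0459]
tool_rot: [[-0.994, -0.112, 0.0], [-0.112, 0.994, 0.001], [-0.0, 0.001, -1.0]]
ft_force: [-1.0, 1.0, 5.7]
grip_width: 0.0132
```

```bash
python3 - <<'E'
from snap import *
from cam import *
o=env.observe();print(o['position'],o['grip_width'],np.degrees(np.arctan2(o['tool_rot'][1,1],o['tool_rot'][0,1])),o['ft_force'],o['wrist_torque'])
E
```

```text
[0.48962546 0.37857303 0.04586214] 0.013171606186685168 96.41253259823914 [-0.96035945  0.95654625  5.67362088] [0.08737551 0.11378077 0.02352528]
```

Call:
apply_moves(plan=[{"tx": 0, "ty": 0, "tz": 0, "rx": 0, "ry": 0, "rz": 0.03, "jaw": -1}, {"tx": 0, "ty": 0, "tz": 0, "rx": 0, "ry": 0, "rz": 0.05, "jaw": -1}, {"tx": 0, "ty": 0, "tz": 0, "rx": 0, "ry": 0, "rz": 0.05, "jaw": -1}])

```text
time_s: 4.2
position: [0.4896, 0.3786, 0.0459]
tool_rot: [[-0.987, -0.159, -0.0], [-0.159, 0.987, 0.001], [-0.0, 0.001, -1.0]]
ft_force: [0.3, 1.4, 0.9]
grip_width: 0.013
```

```bash
python3 - <<'E'
from snap import *
from cam import *
o=env.observe();print(o['position'],o['grip_width'],np.degrees(np.arctan2(o['tool_rot'][1,1],o['tool_rot'][0,1])),o['ft_force'],o['wrist_torque'])
E
```

```text
[0.48963946 0.37858818 0.04593235] 0.012999085966846072 99.16333512872939 [0.30564441 1.44010354 0.94895857] [ 0.05593411  0.0202032  -0.63456359]
```

Call:
apply_moves(plan=[{"tx": 0, "ty": 0, "tz": 0, "rx": 0, "ry": 0, "rz": -0.02, "jaw": -1}, {"tx": 0, "ty": 0, "tz": 0, "rx": 0, "ry": 0, "rz": -0.02, "jaw": 0.2}, {"tx": 0, "ty": 0, "tz": 0, "rx": 0, "ry": 0, "rz": -0.02, "jaw": 0.2}, {"tx": 0, "ty": 0, "tz": 0, "rx": 0, "ry": 0, "rz": -0.02, "jaw": 0.2}, {"tx": 0, "ty": 0, "tz": 20, "rx": 0, "ry": 0, "rz": -0.02, "jaw": 0.2}, {"tx": 0, "ty": 0, "tz": 50, "rx": 0, "ry": 0, "rz": -0.02, "jaw": 0.2}, {"tx": 0, "ty": 0, "tz": 100, "rx": 0, "ry": 0, "rz": -0.02, "jaw": 0.2}, {"tx": -40, "ty": 10, "tz": 130, "rx": 0, "ry": 0, "rz": -0.02, "jaw": 0.2}, {"tx": -80, "ty": 40, "tz": 140, "rx": 0, "ry": 0, "rz": -0.02, "jaw": 0.2}, {"tx": -120, "ty": 70, "tz": 140, "rx": 0, "ry": 0, "rz": -0.02, "jaw": 0.2}, {"tx": -150, "ty": 100, "tz": 140, "rx": 0, "ry": 0, "rz": -0.02, "jaw": 0.2}])

```text
time_s: 5.3
position: [0.3376, 0.4793, 0.1868]
tool_rot: [[-0.99, -0.139, 0.001], [-0.139, 0.99, 0.002], [-0.001, 0.002, -1.0]]
ft_force: [0.9, -0.7, 0.9]
grip_width: 0.0518
```

```bash
python3 - <<'E'
from snap import *
from cam import *
t=snap('top','top3');s=snap('scene','scene3')
crop('top3',115,190,70,90,6,'c3t')
crop('top3',180,140,220,135,3,'c3m')
E
```

```text
(no output)
```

View pics/c3t.png

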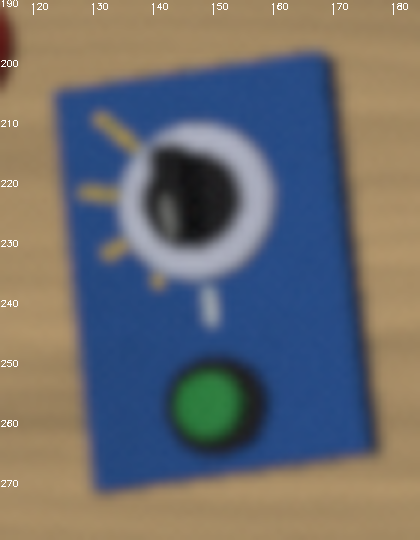

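View pics/c3m.png

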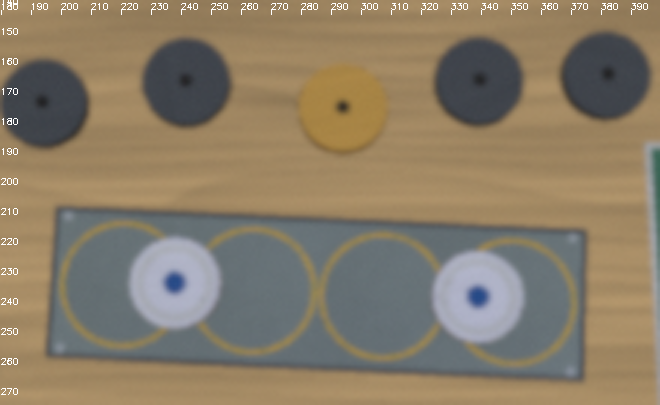

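Pointer now stands at zero, parallel to the console's axis toward the white bar. The discs haven't moved. Measuring in both views.

```bash
cat > find.py <<'E'
from cam import *
def disc(d,xy,z=.018,r=.04,win=.02):
    """refine disc centre: radial gradient of top rim, in a metric warp"""
    im=d['image'].astype(np.float32)
    a=np.linspace(0,2*np.pi,120,endpoint=False);u=np.c_[np.cos(a),np.sin(a),0*a]
    def ring(c,rr):
        p=pix(d,np.array([*c,z])+u*rr).astype(np.float32)
        return cv2.remap(im,p[None,:,0],p[None,:,1],cv2.INTER_LINEAR)[0]
    def score(c):
        g=ring(c,r+.004)-ring(c,r-.004); return np.median(np.linalg.norm(g,axis=1))+0.5*np.linalg.norm(g,axis=1).mean()
    best=np.array(xy[:2],float);
    for st in (.006,.002,.0007):
        G=[best+np.array([i,j])*st for i in range(-4,5) for j in range(-4,5)]
        sc=[score(c) for c in G];best=G[int(np.argmax(sc))]
    return best,max(sc)
E
python3 - <<'E'
from find import *
t=load('top3');s=load('scene3')
P=lambda c:np.array(c)/3-.5+[180,140]
names=['bA','bB','bC','bD','brass','f0','f1'];cs=[(42,102),(186,80),(480,80),(608,74),(343,107),(175,283),(478,297)]
for n,c in zip(names,cs):
    x=at(t,P(c),.018)[0]; a,sa=disc(t,x);b,sb=disc(s,x);print(n,x[:2].round(4),a.round(4),int(sa),b.round(4),int(sb))
c=P([(56,208),(586,231),(582,380),(48,355)]);q=at(t,c,0);print(q.round(4),q.mean(0).round(4),[np.linalg.norm(q[i]-q[(i+1)%4]).round(3) for i in range(4)])
rng=[(62,320,221,352),(192,320,226,355),(319,446,233,361),(446,580,238,366)]
# circle extents (px crop): left,right? use estimates
for cc in [(120,285),(253,291),(382,297),(512,303)]: print('circ',at(t,P(cc),0)[0].round(4))
crop('scene3',100,160,280,120,2,'c3s'); crop('top3',385,175,85,110,5,'c3z')
E
```

```text
bA [0.6229 0.2612] [0.6209 0.2592] 144 [0.6302 0.2612] 139
bB [0.6419 0.1327] [0.6392 0.132 ] 144 [0.6479 0.134 ] 141
bC [ 0.6406 -0.1288] [ 0.6386 -0.1275] 145 [ 0.6479 -0.1255] 142
bD [ 0.6458 -0.2437] [ 0.6438 -0.241 ] 144 [ 0.6538 -0.2383] 143
brass [ 0.6165 -0.0067] [ 0.6125 -0.006 ] 39 [ 0.6252 -0.0061] 42
f0 [0.4611 0.1407] [0.4611 0.1407] 149 [0.4611 0.1434] 129
f1 [ 0.4478 -0.1225] [ 0.4485 -0.1232] 147 [ 0.4485 -0.1205] 128
[[ 0.5299  0.25    0.    ]
 [ 0.507  -0.2228  0.    ]
 [ 0.3754 -0.2151  0.    ]
 [ 0.3992  0.2544  0.    ]] [0.4529 0.0166 0.    ] [np.float64(0.473), np.float64(0.132), np.float64(0.47), np.float64(0.131)]
circ [0.4609 0.1914 0.    ]
circ [0.4552 0.0736 0.    ]
circ [ 0.4494 -0.0402  0.    ]
circ [ 0.4434 -0.155   0.    ]
```

View pics/c3z.png

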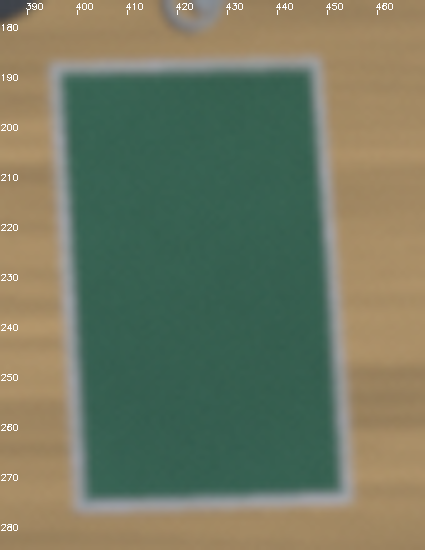

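View pics/c3s.png

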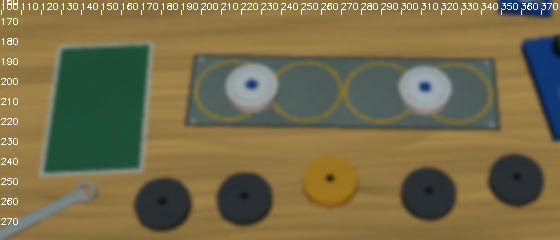

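```bash
python3 - <<'E'
from find import *
t=load('top3');s=load('scene3')
P=lambda c:np.array(c)/2-.5+[100,160]
for n,c,c0 in zip('ABCD',[(517,177),(429,191),(244,196),(162,201)],[(42,102),(186,80),(480,80),(608,74)]):
    print(n,at(s,P(c),.018)[0].round(4),*tri(t,np.array(c0)/3-.5+[180,140],s,P(c)))
q=at(t,np.array([(63,73),(313,70),(342,490),(83,498)])/5-.5+[385,175],0);print(q.round(4),q.mean(0).round(4),[np.linalg.norm(q[i]-q[(i+1)%4]).round(3) for i in range(4)])
q=at(s,P([(61,49),(148,45),(141,165),(45,170)]),0);print(q.round(4),q.mean(0))
q=at(s,P([(194,58),(494,62),(498,129),(187,124)]),0);print(q.round(4),q.mean(0))
E
```

```text
A [0.6232 0.2632 0.018 ] [0.62301243 0.26231553 0.01748417] 0.0020269813426232026
B [0.6419 0.1352 0.018 ] [0.64194216 0.13395811 0.0179223 ] 0.0025533486143460493
C [ 0.6414 -0.1269  0.018 ] [ 0.64079613 -0.127959    0.01710501] 0.00197841599562349
D [ 0.6457 -0.242   0.018 ] [ 0.64576368 -0.24275588  0.01835596] 0.001595608936680491
[[ 0.5812 -0.2861  0.    ]
 [ 0.5826 -0.4244  0.    ]
 [ 0.3562 -0.4278  0.    ]
 [ 0.3539 -0.2878  0.    ]] [ 0.4685 -0.3565  0.    ] [np.float64(0.138), np.float64(0.226), np.float64(0.14), np.float64(0.227)]
[[ 0.3555 -0.4268  0.    ]
 [ 0.3518 -0.2896  0.    ]
 [ 0.5746 -0.2809  0.    ]
 [ 0.5786 -0.42    0.    ]] [ 0.46513512 -0.35434139  0.        ]
[[ 0.3802 -0.2149  0.    ]
 [ 0.4031  0.2575  0.    ]
 [ 0.5288  0.2491  0.    ]
 [ 0.5047 -0.2181  0.    ]] [0.45419768 0.01837892 0.        ]
```

Call:
apply_moves(plan=[{"tx": 10, "ty": -40, "tz": 0, "rx": 0, "ry": 0, "rz": -0.14, "jaw": 0.2}, {"tx": 20, "ty": -80, "tz": 0, "rx": 0, "ry": 0, "rz": -0.28, "jaw": 0.2}, {"tx": 30, "ty": -125, "tz": 0, "rx": 0, "ry": 0, "rz": -0.42, "jaw": 0.2}, {"tx": 40, "ty": -170, "tz": 0, "rx": 0, "ry": 0, "rz": -0.56, "jaw": 0.2}, {"tx": 50, "ty": -215, "tz": 0, "rx": 0, "ry": 0, "rz": -0.7, "jaw": 0.2}, {"tx": 60, "ty": -260, "tz": 0, "rx": 0, "ry": 0, "rz": -0.84, "jaw": 0.2}, {"tx": 70, "ty": -305, "tz": 0, "rx": 0, "ry": 0, "rz": -0.98, "jaw": 0.2}, {"tx": 80, "ty": -350, "tz": 0, "rx": 0, "ry": 0, "rz": -1.12, "jaw": 0.2}, {"tx": 90, "ty": -395, "tz": 0, "rx": 0, "ry": 0, "rz": -1.26, "jaw": 0.2}, {"tx": 100, "ty": -440, "tz": 0, "rx": 0, "ry": 0, "rz": -1.4, "jaw": 0.2}, {"tx": 110, "ty": -485, "tz": -10, "rx": 0, "ry": 0, "rz": -1.54, "jaw": 0.2}, {"tx": 115, "ty": -520, "tz": -20, "rx": 0, "ry": 0, "rz": -1.68, "jaw": 0.2}])

```text
time_s: 6.6
position: [0.4511, -0.0418, 0.1662]
tool_rot: [[-0.029, 1.0, 0.004], [1.0, 0.029, -0.001], [-0.001, 0.004, -1.0]]
ft_force: [0.0, 0.4, -0.8]
grip_width: 0.0511
```

Call:
apply_moves(plan=[{"tx": 5, "ty": -18, "tz": -40, "rx": 0, "ry": 0, "rz": -0.1, "jaw": 0.2}, {"tx": 5, "ty": -18, "tz": -80, "rx": 0, "ry": 0, "rz": -0.165, "jaw": 0.2}, {"tx": 5, "ty": -18, "tz": -120, "rx": 0, "ry": 0, "rz": -0.165, "jaw": 0.2}, {"tx": 5, "ty": -18, "tz": -145, "rx": 0, "ry": 0, "rz": -0.165, "jaw": 0.2}, {"tx": 5, "ty": -18, "tz": -160, "rx": 0, "ry": 0, "rz": -0.165, "jaw": 0.2}, {"tx": 5, "ty": -18, "tz": -160, "rx": 0, "ry": 0, "rz": -0.165, "jaw": 0.2}])

```text
time_s: 7.2
position: [0.4552, -0.06, 0.0047]
tool_rot: [[0.136, 0.991, -0.0], [0.991, -0.136, 0.0], [0.0, -0.0, -1.0]]
ft_force: [-0.1, 0.1, 0.5]
grip_width: 0.051
```

Call:
apply_moves(plan=[{"tx": -1, "ty": -10, "tz": 0, "rx": 0, "ry": 0, "rz": 0, "jaw": 0.2}, {"tx": -3, "ty": -20, "tz": 0, "rx": 0, "ry": 0, "rz": 0, "jaw": 0.2}, {"tx": -4, "ty": -35, "tz": 0, "rx": 0, "ry": 0, "rz": 0, "jaw": 0.2}, {"tx": -7, "ty": -55, "tz": 0, "rx": 0, "ry": 0, "rz": 0, "jaw": 0.2}, {"tx": -10, "ty": -75, "tz": 0, "rx": 0, "ry": 0, "rz": 0, "jaw": 0.2}, {"tx": -12, "ty": -95, "tz": 0, "rx": 0, "ry": 0, "rz": 0, "jaw": 0.2}, {"tx": -15, "ty": -115, "tz": 0, "rx": 0, "ry": 0, "rz": 0, "jaw": 0.2}, {"tx": -18, "ty": -135, "tz": 0, "rx": 0, "ry": 0, "rz": 0, "jaw": 0.2}, {"tx": -20, "ty": -155, "tz": 0, "rx": 0, "ry": 0, "rz": 0, "jaw": 0.2}, {"tx": -23, "ty": -175, "tz": 0, "rx": 0, "ry": 0, "rz": 0, "jaw": 0.2}, {"tx": -24, "ty": -185, "tz": 0, "rx": 0, "ry": 0, "rz": 0, "jaw": 0.2}, {"tx": -25, "ty": -190, "tz": 0, "rx": 0, "ry": 0, "rz": 0, "jaw": 0.2}])

```text
time_s: 8.4
position: [0.43, -0.251, 0.0053]
tool_rot: [[0.138, 0.99, 0.001], [0.99, -0.138, -0.0], [-0.0, 0.001, -1.0]]
ft_force: [1.6, 4.5, 2.8]
grip_width: 0.0512
```

```bash
python3 - <<'E'
from snap import *
from find import *
t=snap('top','top4');s=snap('scene','scene4')
cv2.imwrite('pics/v4.png',np.hstack([cv2.resize(x['image'][130:300,80:480,::-1],None,fx=1,fy=1) for x in(t,s)]))
for g in [(.4485,-.122),(.425,-.292)]:
  for d in (t,s): print(disc(d,g))
E
```

```text
(array([ 0.4833, -0.0954]), np.float32(19.016945))
(array([ 0.4239, -0.1147]), np.float32(25.238503))
(array([ 0.4157, -0.278 ]), np.float32(28.365051))
(array([ 0.427 , -0.2893]), np.float32(138.11282))
```

View pics/v4.png

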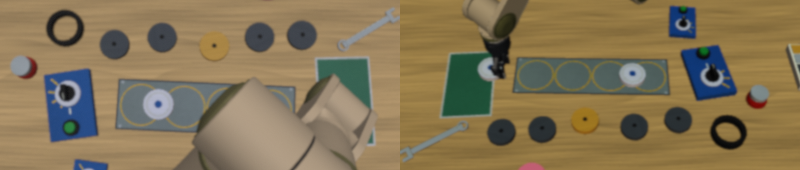

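Cradle pushing works: the scene view has the part about 40 mm ahead of the TCP. Continuing.

Call:
apply_moves(plan=[{"tx": -1, "ty": -10, "tz": 0, "rx": 0, "ry": 0, "rz": 0, "jaw": 0.2}, {"tx": -3, "ty": -25, "tz": 0, "rx": 0, "ry": 0, "rz": 0, "jaw": 0.2}, {"tx": -5, "ty": -40, "tz": 0, "rx": 0, "ry": 0, "rz": 0, "jaw": 0.2}, {"tx": -7, "ty": -52, "tz": 0, "rx": 0, "ry": 0, "rz": 0, "jaw": 0.2}, {"tx": -8, "ty": -60, "tz": 0, "rx": 0, "ry": 0, "rz": 0, "jaw": 0.2}, {"tx": -8, "ty": -64, "tz": 0, "rx": 0, "ry": 0, "rz": 0, "jaw": 0.2}, {"tx": -8, "ty": -64, "tz": 0, "rx": 0, "ry": 0, "rz": 0, "jaw": 0.2}, {"tx": -6, "ty": -50, "tz": 0, "rx": 0, "ry": 0, "rz": 0, "jaw": 0.2}, {"tx": -4, "ty": -40, "tz": 40, "rx": 0, "ry": 0, "rz": 0, "jaw": 0.2}, {"tx": -4, "ty": -20, "tz": 85, "rx": 0, "ry": 0, "rz": 0.05, "jaw": 0.2}, {"tx": -4, "ty": 20, "tz": 110, "rx": 0, "ry": 0, "rz": 0.05, "jaw": 0.2}, {"tx": -4, "ty": 65, "tz": 120, "rx": 0, "ry": 0, "rz": 0.05, "jaw": 0.2}])

```text
time_s: 9.7
position: [0.4268, -0.1842, 0.1275]
tool_rot: [[0.088, 0.996, 0.005], [0.996, -0.088, -0.004], [-0.003, 0.005, -1.0]]
ft_force: [0.7, -0.1, -0.5]
grip_width: 0.0513
```

Call:
apply_moves(plan=[{"tx": 3, "ty": 45, "tz": 0, "rx": 0, "ry": 0, "rz": 0.1, "jaw": 0.2}, {"tx": 6, "ty": 90, "tz": 0, "rx": 0, "ry": 0, "rz": 0.2, "jaw": 0.2}, {"tx": 9, "ty": 135, "tz": 0, "rx": 0, "ry": 0, "rz": 0.2, "jaw": 0.2}, {"tx": 12, "ty": 180, "tz": 0, "rx": 0, "ry": 0, "rz": 0.2, "jaw": 0.2}, {"tx": 15, "ty": 225, "tz": 0, "rx": 0, "ry": 0, "rz": 0.2, "jaw": 0.2}, {"tx": 18, "ty": 270, "tz": 0, "rx": 0, "ry": 0, "rz": 0.2, "jaw": 0.2}, {"tx": 21, "ty": 315, "tz": 0, "rx": 0, "ry": 0, "rz": 0.2, "jaw": 0.2}, {"tx": 24, "ty": 355, "tz": 0, "rx": 0, "ry": 0, "rz": 0.2, "jaw": 0.2}, {"tx": 27, "ty": 388, "tz": -30, "rx": 0, "ry": 0, "rz": 0.2, "jaw": 0.2}, {"tx": 27, "ty": 388, "tz": -70, "rx": 0, "ry": 0, "rz": 0.2, "jaw": 0.2}, {"tx": 27, "ty": 388, "tz": -105, "rx": 0, "ry": 0, "rz": 0.2, "jaw": 0.2}, {"tx": 27, "ty": 388, "tz": -122, "rx": 0, "ry": 0, "rz": 0.2, "jaw": 0.2}])

```text
time_s: 10.9
position: [0.4514, 0.2047, 0.0031]
tool_rot: [[-0.114, 0.994, 0.002], [0.993, 0.114, -0.004], [-0.004, 0.001, -1.0]]
ft_force: [1.2, 0.6, 0.5]
grip_width: 0.0512
```

```bash
python3 - <<'E'
from snap import *
from find import *
t=snap('top','top5');s=snap('scene','scene5')
cv2.imwrite('pics/v5.png',np.vstack([cv2.resize(x['image'][130:300,80:480,::-1],None,fx=1.5,fy=1.5) for x in(t,s)]))
for g in [(.461,.142),(.417,-.356)]:
  for d in (t,s): print(disc(d,g))
print(env.observe()['position'])
E
```

```text
(array([0.4617, 0.1413]), np.float32(141.02562))
(array([0.4617, 0.1433]), np.float32(128.3421))
(array([ 0.4157, -0.356 ]), np.float32(212.67676))
(array([ 0.4177, -0.3547]), np.float32(173.6508))
[0.45167338 0.20432788 0.00365543]
```

View pics/v5.png

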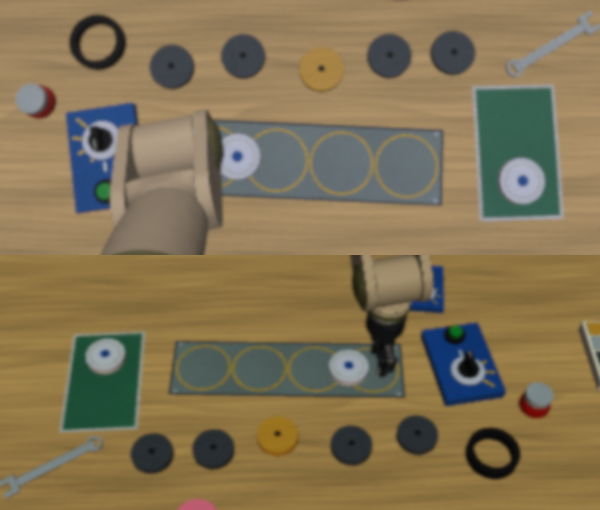

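F1 is in the zone at (0.417, −0.356), and F0 is still at (0.461, 0.142). Pushing F0 across.

Call:
apply_moves(plan=[{"tx": 3, "ty": -8, "tz": 1, "rx": 0, "ry": 0, "rz": 0, "jaw": 0.2}, {"tx": 4, "ty": -18, "tz": 1, "rx": 0, "ry": 0, "rz": 0, "jaw": 0.2}, {"tx": 5, "ty": -32, "tz": 2, "rx": 0, "ry": 0, "rz": 0, "jaw": 0.2}, {"tx": 8, "ty": -50, "tz": 2, "rx": 0, "ry": 0, "rz": 0, "jaw": 0.2}, {"tx": 10, "ty": -70, "tz": 2, "rx": 0, "ry": 0, "rz": 0, "jaw": 0.2}, {"tx": 13, "ty": -92, "tz": 2, "rx": 0, "ry": 0, "rz": 0, "jaw": 0.2}, {"tx": 15, "ty": -114, "tz": 2, "rx": 0, "ry": 0, "rz": 0, "jaw": 0.2}, {"tx": 18, "ty": -136, "tz": 2, "rx": 0, "ry": 0, "rz": 0, "jaw": 0.2}, {"tx": 20, "ty": -158, "tz": 2, "rx": 0, "ry": 0, "rz": 0, "jaw": 0.2}, {"tx": 22, "ty": -180, "tz": 2, "rx": 0, "ry": 0, "rz": 0, "jaw": 0.2}, {"tx": 25, "ty": -202, "tz": 2, "rx": 0, "ry": 0, "rz": 0, "jaw": 0.2}, {"tx": 28, "ty": -224, "tz": 2, "rx": 0, "ry": 0, "rz": 0, "jaw": 0.2}])

```text
time_s: 12.2
position: [0.4794, -0.0214, 0.0065]
tool_rot: [[-0.112, 0.994, 0.002], [0.994, 0.112, -0.004], [-0.004, 0.001, -1.0]]
ft_force: [0.1, 2.8, 0.8]
grip_width: 0.0514
```

Call:
apply_moves(plan=[{"tx": 3, "ty": -20, "tz": 0, "rx": 0, "ry": 0, "rz": 0, "jaw": 0.2}, {"tx": 5, "ty": -42, "tz": 0, "rx": 0, "ry": 0, "rz": 0, "jaw": 0.2}, {"tx": 7, "ty": -64, "tz": 0, "rx": 0, "ry": 0, "rz": 0, "jaw": 0.2}, {"tx": 10, "ty": -86, "tz": 0, "rx": 0, "ry": 0, "rz": 0, "jaw": 0.2}, {"tx": 13, "ty": -108, "tz": 0, "rx": 0, "ry": 0, "rz": 0, "jaw": 0.2}, {"tx": 15, "ty": -130, "tz": 0, "rx": 0, "ry": 0, "rz": 0, "jaw": 0.2}, {"tx": 18, "ty": -152, "tz": 0, "rx": 0, "ry": 0, "rz": 0, "jaw": 0.2}, {"tx": 20, "ty": -174, "tz": 0, "rx": 0, "ry": 0, "rz": 0, "jaw": 0.2}, {"tx": 23, "ty": -192, "tz": 0, "rx": 0, "ry": 0, "rz": 0, "jaw": 0.2}, {"tx": 24, "ty": -205, "tz": 0, "rx": 0, "ry": 0, "rz": 0, "jaw": 0.2}, {"tx": 25, "ty": -212, "tz": 0, "rx": 0, "ry": 0, "rz": 0, "jaw": 0.2}, {"tx": 25, "ty": -214, "tz": 0, "rx": 0, "ry": 0, "rz": 0, "jaw": 0.2}])

```text
time_s: 13.4
position: [0.5043, -0.2356, 0.0067]
tool_rot: [[-0.111, 0.994, 0.002], [0.994, 0.111, -0.003], [-0.003, 0.001, -1.0]]
ft_force: [-0.4, 5.3, 2.6]
grip_width: 0.051
```

```bash
python3 - <<'E'
from snap import *
from find import *
s=snap('scene','scene6');p=env.observe()['position'];print(p)
cv2.imwrite('pics/v6.png',cv2.resize(s['image'][130:330,80:480,::-1],None,fx=1.5,fy=1.5))
for g in [(p[0]+.004,p[1]-.042),(.417,-.356)]: print(disc(s,g))
E
```

```text
[ 0.50435392 -0.23542042  0.00667047]
(array([ 0.50965392, -0.27812042]), np.float32(117.65505))
(array([ 0.417 , -0.3547]), np.float32(176.6188))
```

View pics/v6.png

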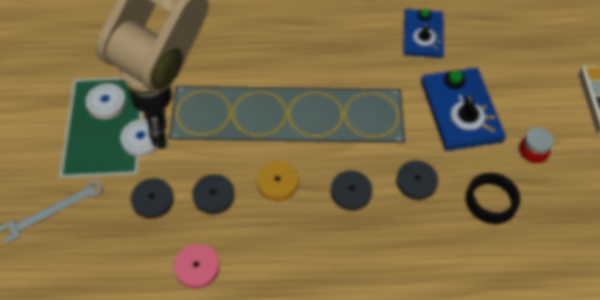

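Call:
apply_moves(plan=[{"tx": 1, "ty": -10, "tz": 0, "rx": 0, "ry": 0, "rz": 0, "jaw": 0.2}, {"tx": 3, "ty": -25, "tz": 0, "rx": 0, "ry": 0, "rz": 0, "jaw": 0.2}, {"tx": 5, "ty": -45, "tz": 0, "rx": 0, "ry": 0, "rz": 0, "jaw": 0.2}, {"tx": 7, "ty": -60, "tz": 0, "rx": 0, "ry": 0, "rz": 0, "jaw": 0.2}, {"tx": 8, "ty": -70, "tz": 0, "rx": 0, "ry": 0, "rz": 0, "jaw": 0.2}, {"tx": 9, "ty": -76, "tz": 0, "rx": 0, "ry": 0, "rz": 0, "jaw": 0.2}, {"tx": 9, "ty": -78, "tz": 0, "rx": 0, "ry": 0, "rz": 0, "jaw": 0.2}, {"tx": 9, "ty": -78, "tz": 0, "rx": 0, "ry": 0, "rz": 0, "jaw": 0.2}, {"tx": 7, "ty": -60, "tz": 0, "rx": 0, "ry": 0, "rz": 0, "jaw": 0.2}, {"tx": 7, "ty": -50, "tz": 45, "rx": 0, "ry": 0, "rz": 0, "jaw": 0.2}, {"tx": 10, "ty": -40, "tz": 90, "rx": 0, "ry": 0, "rz": 0.1, "jaw": 0.53}, {"tx": 20, "ty": -30, "tz": 100, "rx": 0, "ry": 0, "rz": 0.24, "jaw": 0.53}])

```text
time_s: 14.65
position: [0.5257, -0.2662, 0.1116]
tool_rot: [[-0.349, 0.937, 0.009], [0.937, 0.349, -0.009], [-0.011, 0.005, -1.0]]
ft_force: [0.5, -0.2, -0.3]
grip_width: 0.0651
```

Call:
apply_moves(plan=[{"tx": 25, "ty": 2, "tz": 0, "rx": 0, "ry": 0, "rz": 0.14, "jaw": 0.53}, {"tx": 50, "ty": 4, "tz": 0, "rx": 0, "ry": 0, "rz": 0.28, "jaw": 0.53}, {"tx": 80, "ty": 6, "tz": 0, "rx": 0, "ry": 0, "rz": 0.42, "jaw": 0.53}, {"tx": 110, "ty": 6, "tz": 0, "rx": 0, "ry": 0, "rz": 0.56, "jaw": 0.53}, {"tx": 140, "ty": 6, "tz": 0, "rx": 0, "ry": 0, "rz": 0.7, "jaw": 0.53}, {"tx": 160, "ty": 6, "tz": -10, "rx": 0, "ry": 0, "rz": 0.8, "jaw": 0.53}, {"tx": 160, "ty": 6, "tz": -40, "rx": 0, "ry": 0, "rz": 0.8, "jaw": 0.53}, {"tx": 160, "ty": 6, "tz": -50, "rx": 0, "ry": 0, "rz": 0.8, "jaw": 0.53}])

```text
time_s: 15.45
position: [0.6848, -0.2593, 0.0581]
tool_rot: [[-0.916, 0.402, 0.008], [0.402, 0.916, 0.002], [-0.007, 0.005, -1.0]]
ft_force: [-0.3, -1.1, -0.7]
grip_width: 0.0658
```

```bash
python3 - <<'E'
from snap import *
from find import *
t=snap('top','top7');s=snap('scene','scene7');o=env.observe();print(o['position'],o['tool_rot'][:,1])
cv2.imwrite('pics/v7.png',np.vstack([cv2.resize(x['image'][130:300,80:480,::-1],None,fx=1.5,fy=1.5) for x in(t,s)]))
for g in [(.517,-.356),(.417,-.356)]: print(disc(s,g),disc(t,g))
E
```

```text
[ 0.68473956 -0.25974315  0.05974639] [0.40263099 0.91534849 0.00504304]
(array([ 0.537, -0.34 ]), np.float32(65.01756)) (array([ 0.517, -0.354]), np.float32(192.61351))
(array([ 0.4263, -0.3847]), np.float32(44.55647)) (array([ 0.4157, -0.356 ]), np.float32(183.39594))
```

View pics/v7.png

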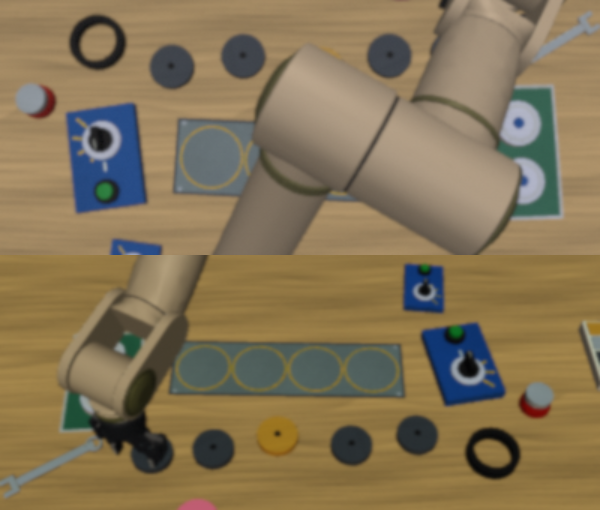

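```bash
python3 - <<'E'
from find import *
t=load('top7');s=load('scene7')
print(at(t,(423,175),.005),at(t,(419.5,179),.005),at(s,(143,256.7),.005),at(s,(147,257),.005))
p=np.array([.6848,-.2595,.003]);y=np.array([.4026,.9153,0]);x=np.array([-.9153,.4026,0])
for a in(-1,1): print(p-y*.05+a*x*.013)
E
```

```text
[[ 0.61897566 -0.35770008  0.005     ]] [[ 0.607919   -0.34742839  0.005     ]] [[ 0.62422517 -0.35251666  0.005     ]] [[ 0.62557561 -0.34097984  0.005     ]]
[ 0.6765689 -0.3104988  0.003    ]
[ 0.6527711 -0.3000312  0.003    ]
```

Call:
apply_moves(plan=[{"tx": 0, "ty": 0, "tz": -30, "rx": 0, "ry": 0, "rz": 0, "jaw": 0.53}, {"tx": 0, "ty": 0, "tz": -48, "rx": 0, "ry": 0, "rz": 0, "jaw": 0.53}, {"tx": 0, "ty": 0, "tz": -56, "rx": 0, "ry": 0, "rz": 0, "jaw": 0.53}, {"tx": 0, "ty": 0, "tz": -56, "rx": 0, "ry": 0, "rz": 0, "jaw": 0.53}, {"tx": -7, "ty": 3, "tz": -56, "rx": 0, "ry": 0, "rz": 0, "jaw": 0.53}, {"tx": -14, "ty": 6, "tz": -56, "rx": 0, "ry": 0, "rz": 0, "jaw": 0.53}, {"tx": -25, "ty": 11, "tz": -56, "rx": 0, "ry": 0, "rz": 0, "jaw": 0.53}, {"tx": -40, "ty": 17, "tz": -56, "rx": 0, "ry": 0, "rz": 0, "jaw": 0.53}, {"tx": -58, "ty": 25, "tz": -56, "rx": 0, "ry": 0, "rz": 0, "jaw": 0.53}, {"tx": -76, "ty": 33, "tz": -56, "rx": 0, "ry": 0, "rz": 0, "jaw": 0.53}, {"tx": -94, "ty": 41, "tz": -56, "rx": 0, "ry": 0, "rz": 0, "jaw": 0.53}, {"tx": -112, "ty": 49, "tz": -56, "rx": 0, "ry": 0, "rz": 0, "jaw": 0.53}])

```text
time_s: 16.75
position: [0.5727, -0.2108, 0.0054]
tool_rot: [[-0.915, 0.403, 0.012], [0.403, 0.915, -0.001], [-0.012, 0.005, -1.0]]
ft_force: [3.0, -0.9, 0.3]
grip_width: 0.0653
```

Call:
apply_moves(plan=[{"tx": -16, "ty": 7, "tz": 0, "rx": 0, "ry": 0, "rz": 0, "jaw": 0.53}, {"tx": -30, "ty": 13, "tz": 0, "rx": 0, "ry": 0, "rz": 0, "jaw": 0.53}, {"tx": -42, "ty": 18, "tz": 0, "rx": 0, "ry": 0, "rz": 0, "jaw": 0.53}, {"tx": -50, "ty": 22, "tz": 0, "rx": 0, "ry": 0, "rz": 0, "jaw": 0.53}, {"tx": -56, "ty": 24, "tz": 0, "rx": 0, "ry": 0, "rz": 0, "jaw": 0.53}, {"tx": -58, "ty": 25, "tz": 0, "rx": 0, "ry": 0, "rz": 0, "jaw": 0.53}])

```text
time_s: 17.35
position: [0.5152, -0.1862, 0.0063]
tool_rot: [[-0.915, 0.403, 0.015], [0.403, 0.915, -0.002], [-0.015, 0.004, -1.0]]
ft_force: [4.6, -1.7, 1.6]
grip_width: 0.0656
```

```bash
python3 - <<'E'
from snap import *
from find import *
s=snap('scene','scene8');o=env.observe();print(o['position'],o['tool_rot'][:,1],o['time_s'])
crop('scene8',130,130,200,150,4,'v8')
E
```

```text
[ 0.51512959 -0.18615691  0.00620653] [0.40273817 0.91530556 0.00420748] 17.4
```

View pics/v8.png

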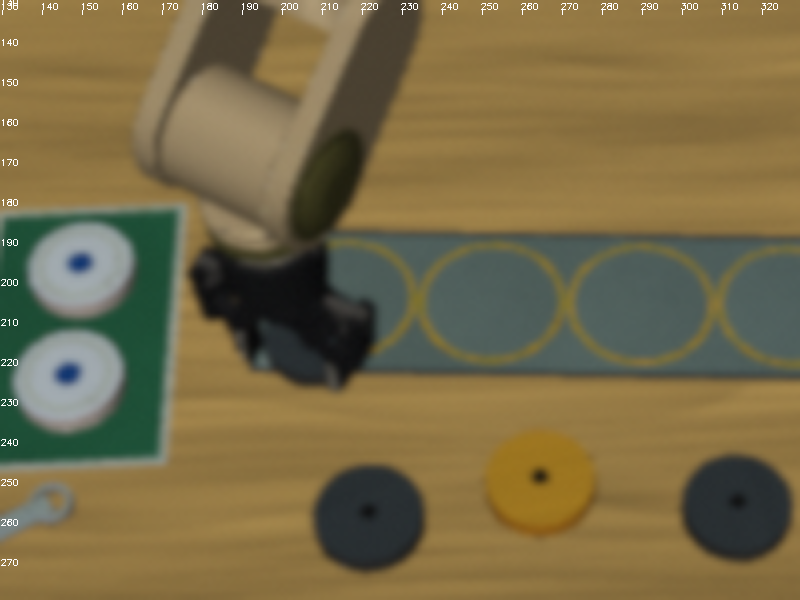

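Call:
apply_moves(plan=[{"tx": -10, "ty": 5, "tz": -1, "rx": 0, "ry": 0.015, "rz": 0, "jaw": 0.53}, {"tx": -22, "ty": 10, "tz": -1, "rx": 0, "ry": 0.015, "rz": 0, "jaw": 0.53}, {"tx": -32, "ty": 15, "tz": -1, "rx": 0, "ry": 0.015, "rz": 0, "jaw": 0.53}, {"tx": -37, "ty": 17, "tz": -1, "rx": 0, "ry": 0.015, "rz": 0, "jaw": 0.53}, {"tx": -39, "ty": 18, "tz": -1, "rx": 0, "ry": 0.015, "rz": 0, "jaw": 0.53}, {"tx": -39, "ty": 18, "tz": -1, "rx": 0, "ry": 0.015, "rz": 0, "jaw": 0.53}, {"tx": -25, "ty": 12, "tz": -1, "rx": 0, "ry": 0.015, "rz": 0, "jaw": 0.53}, {"tx": -10, "ty": 5, "tz": 15, "rx": 0, "ry": 0.015, "rz": 0, "jaw": 0.4}, {"tx": 10, "ty": 0, "tz": 50, "rx": 0, "ry": 0.015, "rz": 0, "jaw": 0.2}, {"tx": 40, "ty": 5, "tz": 85, "rx": 0, "ry": 0.015, "rz": 0, "jaw": 0.2}, {"tx": 80, "ty": 15, "tz": 90, "rx": 0, "ry": 0.015, "rz": 0, "jaw": 0.2}, {"tx": 120, "ty": 20, "tz": 90, "rx": 0, "ry": 0.015, "rz": 0, "jaw": 0.2}])

```text
time_s: 18.6
position: [0.6361, -0.1654, 0.0973]
tool_rot: [[-0.915, 0.403, -0.001], [0.403, 0.915, -0.002], [0.0, -0.002, -1.0]]
ft_force: [-0.7, 0.1, -0.2]
grip_width: 0.051
```

```bash
python3 - <<'E'
from snap import *
from find import *
s=snap('scene','scene9');o=env.observe();print(o['position'],o['tool_rot'][:,1],o['time_s'])
crop('scene9',130,130,200,150,4,'v9');print(disc(s,(.4452,-.1548)))
E
```

```text
[ 0.64043497 -0.16446478  0.09593899] [ 4.01254549e-01  9.15966238e-01 -7.98854053e-04] 18.65
(array([ 0.4552, -0.1428]), np.float32(64.643715))
```

View pics/v9.png

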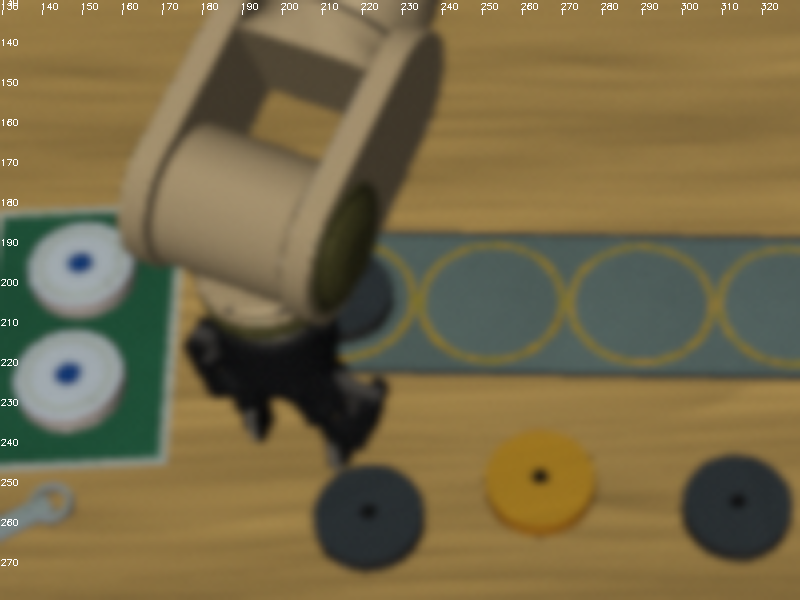

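Call:
apply_moves(plan=[{"tx": 25, "ty": 7, "tz": 0, "rx": 0, "ry": 0, "rz": -0.02, "jaw": 0.2}, {"tx": 49, "ty": 14, "tz": 0, "rx": 0, "ry": 0, "rz": -0.02, "jaw": 0.2}, {"tx": 50, "ty": 14, "tz": -20, "rx": 0, "ry": 0, "rz": -0.02, "jaw": 0.2}, {"tx": 50, "ty": 14, "tz": -55, "rx": 0, "ry": 0, "rz": -0.02, "jaw": 0.2}, {"tx": 50, "ty": 14, "tz": -80, "rx": 0, "ry": 0, "rz": -0.02, "jaw": 0.2}, {"tx": 50, "ty": 14, "tz": -91, "rx": 0, "ry": 0, "rz": -0.02, "jaw": 0.2}, {"tx": 50, "ty": 14, "tz": -91, "rx": 0, "ry": 0, "rz": -0.02, "jaw": 0.2}])

```text
time_s: 19.35
position: [0.6892, -0.15, 0.0028]
tool_rot: [[-0.908, 0.419, -0.003], [0.419, 0.908, 0.0], [0.003, -0.001, -1.0]]
ft_force: [-0.5, -0.3, 0.2]
grip_width: 0.0514
```

```bash
python3 - <<'E'
from snap import *
from find import *
s=snap('scene','scene10');o=env.observe();print(o['position'],o['tool_rot'][:,1:],o['time_s'])
crop('scene10',130,130,200,150,4,'v10')
E
```

```text
[ 0.69012363 -0.15038803  0.00467816] [[ 4.19487306e-01 -3.28547563e-04]
 [ 9.07760695e-01 -9.04763584e-04]
 [-9.59130796e-04 -9.99999537e-01]] 19.4
```

View pics/v10.png

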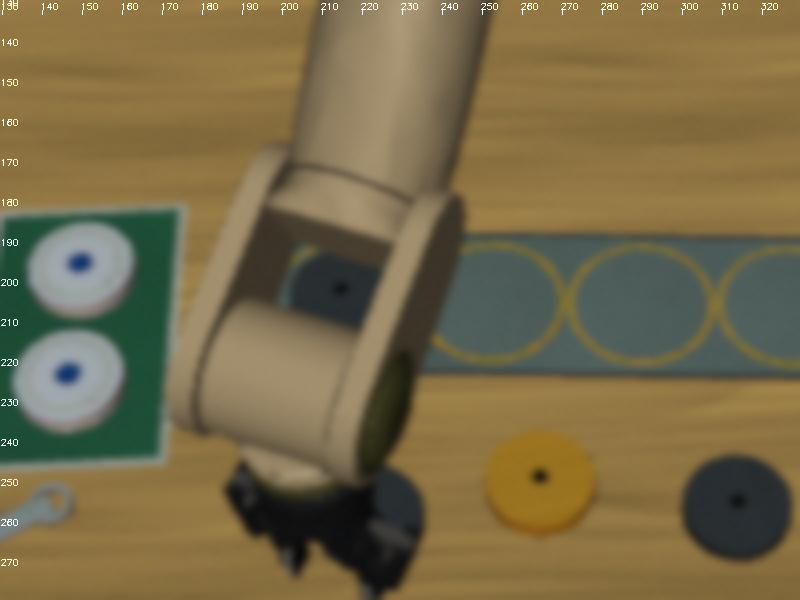

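Call:
apply_moves(plan=[{"tx": -7, "ty": 3, "tz": 0, "rx": 0, "ry": 0, "rz": 0, "jaw": 0.2}, {"tx": -15, "ty": 7, "tz": 0, "rx": 0, "ry": 0, "rz": 0, "jaw": 0.2}, {"tx": -27, "ty": 12, "tz": 0, "rx": 0, "ry": 0, "rz": 0, "jaw": 0.2}, {"tx": -43, "ty": 20, "tz": 0, "rx": 0, "ry": 0, "rz": 0, "jaw": 0.2}, {"tx": -61, "ty": 28, "tz": 0, "rx": 0, "ry": 0, "rz": 0, "jaw": 0.2}, {"tx": -79, "ty": 37, "tz": 0, "rx": 0, "ry": 0, "rz": 0, "jaw": 0.2}, {"tx": -97, "ty": 45, "tz": 0, "rx": 0, "ry": 0, "rz": 0, "jaw": 0.2}, {"tx": -115, "ty": 53, "tz": 0, "rx": 0, "ry": 0, "rz": 0, "jaw": 0.2}, {"tx": -133, "ty": 62, "tz": 0, "rx": 0, "ry": 0, "rz": 0, "jaw": 0.2}, {"tx": -151, "ty": 70, "tz": 0, "rx": 0, "ry": 0, "rz": 0, "jaw": 0.2}, {"tx": -165, "ty": 76, "tz": 0, "rx": 0, "ry": 0, "rz": 0, "jaw": 0.2}, {"tx": -175, "ty": 81, "tz": 0, "rx": 0, "ry": 0, "rz": 0, "jaw": 0.2}])

```text
time_s: 20.6
position: [0.5152, -0.0694, 0.0064]
tool_rot: [[-0.908, 0.419, 0.004], [0.419, 0.908, -0.002], [-0.004, -0.001, -1.0]]
ft_force: [3.1, -2.3, -0.5]
grip_width: 0.0513
```

```bash
python3 - <<'E'
from snap import *
from find import *
print('D',at(load('scene10'),(214.5,201.75),.018))
s=snap('scene','scene11');o=env.observe();print(o['position'],o['tool_rot'][:,1:],o['time_s'])
crop('scene11',150,130,200,150,4,'v11')
E
```

```text
D [[ 0.44651089 -0.15398102  0.018     ]]
[ 0.51368799 -0.06856917  0.00616999] [[ 4.19188223e-01  1.20467294e-03]
 [ 9.07898921e-01 -1.53108881e-03]
 [-8.85090849e-04 -9.99998102e-01]] 20.65
```

View pics/v11.png

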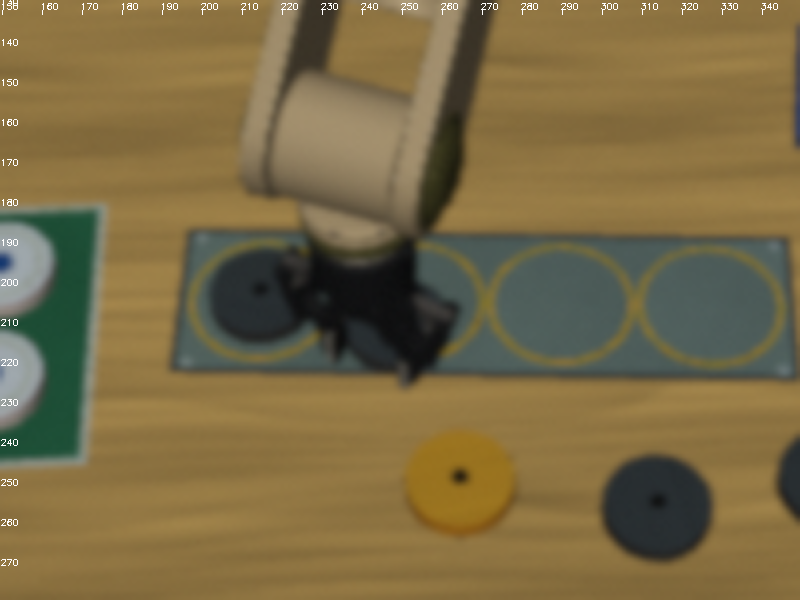

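Call:
apply_moves(plan=[{"tx": -8, "ty": 4, "tz": -1, "rx": 0, "ry": 0, "rz": 0, "jaw": 0.2}, {"tx": -17, "ty": 8, "tz": -1, "rx": 0, "ry": 0, "rz": 0, "jaw": 0.2}, {"tx": -23, "ty": 10, "tz": -1, "rx": 0, "ry": 0, "rz": 0, "jaw": 0.2}, {"tx": -25, "ty": 11, "tz": -1, "rx": 0, "ry": 0, "rz": 0, "jaw": 0.2}, {"tx": -25, "ty": 11, "tz": -1, "rx": 0, "ry": 0, "rz": 0, "jaw": 0.2}, {"tx": -12, "ty": 5, "tz": 0, "rx": 0, "ry": 0, "rz": 0, "jaw": 0.2}, {"tx": 0, "ty": 0, "tz": 30, "rx": 0, "ry": 0, "rz": 0, "jaw": 0.2}, {"tx": 10, "ty": 10, "tz": 70, "rx": 0, "ry": 0, "rz": 0.1, "jaw": 0.2}, {"tx": 30, "ty": 40, "tz": 90, "rx": 0, "ry": 0, "rz": 0.24, "jaw": 0.2}, {"tx": 60, "ty": 75, "tz": 90, "rx": 0, "ry": 0, "rz": 0.38, "jaw": 0.2}, {"tx": 95, "ty": 110, "tz": 90, "rx": 0, "ry": 0, "rz": 0.52, "jaw": 0.2}, {"tx": 130, "ty": 145, "tz": 90, "rx": 0, "ry": 0, "rz": 0.66, "jaw": 0.2}])

```text
time_s: 21.85
position: [0.6436, 0.0781, 0.0959]
tool_rot: [[-0.973, -0.231, -0.001], [-0.231, 0.973, -0.0], [0.001, -0.0, -1.0]]
ft_force: [0.8, -1.4, 0.5]
grip_width: 0.0514
```

```bash
python3 - <<'E'
from snap import *
from find import *
s=snap('scene','scene12');o=env.observe();print(o['position'],o['tool_rot'][:,1:],o['time_s'])
crop('scene12',180,130,200,150,4,'v12')
E
```

```text
[0.64733918 0.08304628 0.09544446] [[-0.24152877  0.00254253]
 [ 0.97039312  0.00168929]
 [ 0.00102519 -0.99999534]] 21.9
```

View pics/v12.png

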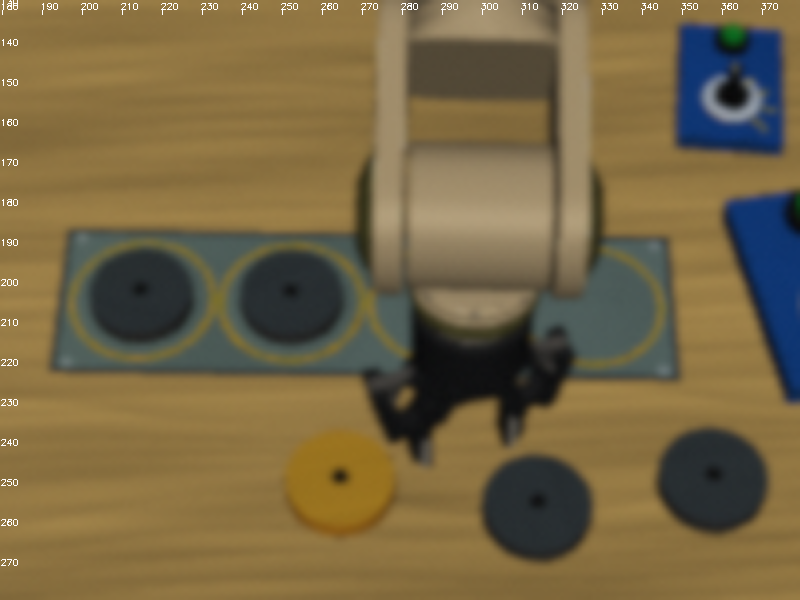

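C and D sit well inside their circles. Next is B.

Call:
apply_moves(plan=[{"tx": 24, "ty": 34, "tz": 0, "rx": 0, "ry": 0, "rz": 0.065, "jaw": 0.2}, {"tx": 48, "ty": 68, "tz": 0, "rx": 0, "ry": 0, "rz": 0.065, "jaw": 0.2}, {"tx": 49, "ty": 68, "tz": -15, "rx": 0, "ry": 0, "rz": 0.065, "jaw": 0.2}, {"tx": 49, "ty": 68, "tz": -55, "rx": 0, "ry": 0, "rz": 0.065, "jaw": 0.2}, {"tx": 49, "ty": 68, "tz": -80, "rx": 0, "ry": 0, "rz": 0.065, "jaw": 0.2}, {"tx": 49, "ty": 68, "tz": -90, "rx": 0, "ry": 0, "rz": 0.065, "jaw": 0.2}, {"tx": 49, "ty": 68, "tz": -90, "rx": 0, "ry": 0, "rz": 0.065, "jaw": 0.2}])

```text
time_s: 22.6
position: [0.6951, 0.1506, 0.0038]
tool_rot: [[-0.953, -0.304, -0.002], [-0.304, 0.953, 0.002], [0.001, 0.002, -1.0]]
ft_force: [-0.2, 0.6, -0.4]
grip_width: 0.0515
```

Call:
apply_moves(plan=[{"tx": -8, "ty": -3, "tz": 1, "rx": 0, "ry": 0, "rz": 0, "jaw": 0.2}, {"tx": -16, "ty": -5, "tz": 1, "rx": 0, "ry": 0, "rz": 0, "jaw": 0.2}, {"tx": -28, "ty": -9, "tz": 1, "rx": 0, "ry": 0, "rz": 0, "jaw": 0.2}, {"tx": -45, "ty": -14, "tz": 1, "rx": 0, "ry": 0, "rz": 0, "jaw": 0.2}, {"tx": -64, "ty": -20, "tz": 1, "rx": 0, "ry": 0, "rz": 0, "jaw": 0.2}, {"tx": -84, "ty": -27, "tz": 1, "rx": 0, "ry": 0, "rz": 0, "jaw": 0.2}, {"tx": -104, "ty": -33, "tz": 1, "rx": 0, "ry": 0, "rz": 0, "jaw": 0.2}, {"tx": -124, "ty": -39, "tz": 1, "rx": 0, "ry": 0, "rz": 0, "jaw": 0.2}, {"tx": -142, "ty": -45, "tz": 1, "rx": 0, "ry": 0, "rz": 0, "jaw": 0.2}, {"tx": -158, "ty": -50, "tz": 1, "rx": 0, "ry": 0, "rz": 0, "jaw": 0.2}, {"tx": -170, "ty": -54, "tz": 1, "rx": 0, "ry": 0, "rz": 0, "jaw": 0.2}, {"tx": -178, "ty": -57, "tz": 1, "rx": 0, "ry": 0, "rz": 0, "jaw": 0.2}])

```text
time_s: 23.8
position: [0.5172, 0.0933, 0.0062]
tool_rot: [[-0.953, -0.303, 0.001], [-0.303, 0.953, 0.002], [-0.002, 0.001, -1.0]]
ft_force: [3.6, 1.6, -0.4]
grip_width: 0.051
```

Call:
apply_moves(plan=[{"tx": -8, "ty": -2, "tz": -1, "rx": 0, "ry": 0, "rz": 0, "jaw": 0.2}, {"tx": -15, "ty": -4, "tz": -1, "rx": 0, "ry": 0, "rz": 0, "jaw": 0.2}, {"tx": -20, "ty": -6, "tz": -1, "rx": 0, "ry": 0, "rz": 0, "jaw": 0.2}, {"tx": -21, "ty": -6, "tz": -1, "rx": 0, "ry": 0, "rz": 0, "jaw": 0.2}, {"tx": -21, "ty": -6, "tz": -1, "rx": 0, "ry": 0, "rz": 0, "jaw": 0.2}, {"tx": -6, "ty": -2, "tz": 0, "rx": 0, "ry": 0, "rz": 0, "jaw": 0.2}, {"tx": 5, "ty": 3, "tz": 30, "rx": 0, "ry": 0, "rz": 0, "jaw": 0.2}, {"tx": 20, "ty": 20, "tz": 70, "rx": 0, "ry": 0, "rz": 0.05, "jaw": 0.2}, {"tx": 50, "ty": 60, "tz": 90, "rx": 0, "ry": 0, "rz": 0.1, "jaw": 0.2}, {"tx": 80, "ty": 100, "tz": 90, "rx": 0, "ry": 0, "rz": 0.115, "jaw": 0.2}, {"tx": 115, "ty": 140, "tz": 90, "rx": 0, "ry": 0, "rz": 0.115, "jaw": 0.2}, {"tx": 140, "ty": 170, "tz": 90, "rx": 0, "ry": 0, "rz": 0.115, "jaw": 0.2}])

```text
time_s: 25.0
position: [0.6572, 0.2651, 0.0953]
tool_rot: [[-0.912, -0.411, -0.002], [-0.411, 0.912, 0.001], [0.002, 0.002, -1.0]]
ft_force: [-0.4, -0.4, 0.9]
grip_width: 0.0513
```

```bash
python3 - <<'E'
from snap import *
from find import *
s=snap('scene','scene13');o=env.observe();print(o['position'],o['tool_rot'][:,1:],o['time_s'])
crop('scene13',180,130,200,150,4,'v13')
E
```

```text
[0.65986922 0.26968295 0.09432176] [[-4.13375732e-01  4.60497359e-04]
 [ 9.10556676e-01  3.12392822e-03]
 [ 2.65416849e-03 -9.99995014e-01]] 25.05
```

View pics/v13.png

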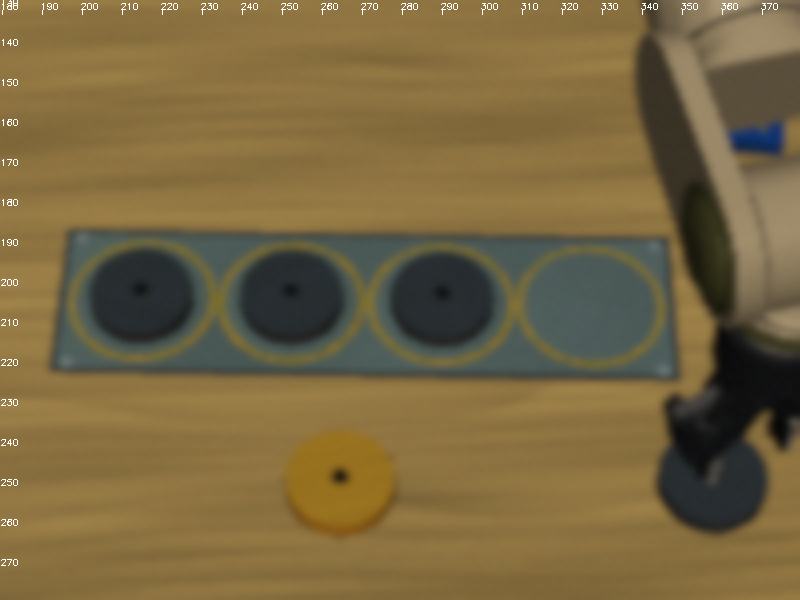

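Three blanks are placed and A is untouched. Descending behind A, at (0.672, 0.284).

Call:
apply_moves(plan=[{"tx": 13, "ty": 15, "tz": 0, "rx": 0, "ry": 0, "rz": 0, "jaw": 0.2}, {"tx": 13, "ty": 15, "tz": -15, "rx": 0, "ry": 0, "rz": 0, "jaw": 0.2}, {"tx": 13, "ty": 15, "tz": -50, "rx": 0, "ry": 0, "rz": 0, "jaw": 0.2}, {"tx": 13, "ty": 15, "tz": -78, "rx": 0, "ry": 0, "rz": 0, "jaw": 0.2}, {"tx": 13, "ty": 15, "tz": -89, "rx": 0, "ry": 0, "rz": 0, "jaw": 0.2}, {"tx": 13, "ty": 15, "tz": -89, "rx": 0, "ry": 0, "rz": 0, "jaw": 0.2}])

```text
time_s: 25.65
position: [0.6715, 0.2843, 0.0031]
tool_rot: [[-0.911, -0.413, -0.005], [-0.413, 0.911, 0.002], [0.003, 0.004, -1.0]]
ft_force: [-1.2, 0.8, 0.5]
grip_width: 0.0514
```

Call:
apply_moves(plan=[{"tx": -8, "ty": -4, "tz": 1, "rx": 0, "ry": 0, "rz": 0, "jaw": 0.2}, {"tx": -16, "ty": -7, "tz": 1, "rx": 0, "ry": 0, "rz": 0, "jaw": 0.2}, {"tx": -28, "ty": -13, "tz": 1, "rx": 0, "ry": 0, "rz": 0, "jaw": 0.2}, {"tx": -44, "ty": -20, "tz": 1, "rx": 0, "ry": 0, "rz": 0, "jaw": 0.2}, {"tx": -62, "ty": -28, "tz": 1, "rx": 0, "ry": 0, "rz": 0, "jaw": 0.2}, {"tx": -81, "ty": -36, "tz": 1, "rx": 0, "ry": 0, "rz": 0, "jaw": 0.2}, {"tx": -100, "ty": -45, "tz": 1, "rx": 0, "ry": 0, "rz": 0, "jaw": 0.2}, {"tx": -118, "ty": -53, "tz": 1, "rx": 0, "ry": 0, "rz": 0, "jaw": 0.2}, {"tx": -134, "ty": -60, "tz": 1, "rx": 0, "ry": 0, "rz": 0, "jaw": 0.2}, {"tx": -147, "ty": -66, "tz": 1, "rx": 0, "ry": 0, "rz": 0, "jaw": 0.2}, {"tx": -157, "ty": -70, "tz": 1, "rx": 0, "ry": 0, "rz": 0, "jaw": 0.2}, {"tx": -164, "ty": -74, "tz": 1, "rx": 0, "ry": 0, "rz": 0, "jaw": 0.2}])

```text
time_s: 26.85
position: [0.5085, 0.2105, 0.0058]
tool_rot: [[-0.911, -0.413, -0.001], [-0.413, 0.911, 0.003], [-0.001, 0.003, -1.0]]
ft_force: [3.3, 2.8, -0.2]
grip_width: 0.0514
```

Call:
apply_moves(plan=[{"tx": -5, "ty": -2, "tz": 0, "rx": 0, "ry": 0, "rz": 0, "jaw": 0.2}, {"tx": -7, "ty": -3, "tz": 0, "rx": 0, "ry": 0, "rz": 0, "jaw": 0.2}, {"tx": -7, "ty": -3, "tz": 0, "rx": 0, "ry": 0, "rz": 0, "jaw": 0.2}, {"tx": 8, "ty": 4, "tz": 0, "rx": 0, "ry": 0, "rz": 0, "jaw": 0.2}, {"tx": 15, "ty": 10, "tz": 30, "rx": 0, "ry": 0, "rz": 0, "jaw": 0.2}, {"tx": 20, "ty": 20, "tz": 70, "rx": 0, "ry": 0, "rz": 0, "jaw": 0.2}, {"tx": 20, "ty": 50, "tz": 110, "rx": 0, "ry": 0, "rz": 0, "jaw": 0.2}, {"tx": 15, "ty": 90, "tz": 120, "rx": 0, "ry": 0, "rz": -0.1, "jaw": 0.2}, {"tx": 0, "ty": 135, "tz": 120, "rx": 0, "ry": 0, "rz": -0.2, "jaw": 0.2}, {"tx": -10, "ty": 168, "tz": 120, "rx": 0, "ry": 0, "rz": -0.28, "jaw": 0.2}, {"tx": -17, "ty": 174, "tz": 120, "rx": 0, "ry": 0, "rz": -0.28, "jaw": 0.2}, {"tx": -17, "ty": 174, "tz": 120, "rx": 0, "ry": 0, "rz": -0.28, "jaw": 0.2}])

```text
time_s: 28.05
position: [0.4902, 0.385, 0.1254]
tool_rot: [[-0.989, -0.149, -0.001], [-0.149, 0.989, 0.002], [0.001, 0.002, -1.0]]
ft_force: [1.1, 0.7, -0.2]
grip_width: 0.0509
```

```bash
python3 - <<'E'
from snap import *
from find import *
t=snap('top','top14');s=snap('scene','scene14');o=env.observe();print(o['position'],o['tool_rot'][:,1:],o['time_s'])
print(np.degrees(np.arctan2(o['tool_rot'][1,1],o['tool_rot'][0,1])))
cv2.imwrite('pics/v14.png',np.vstack([cv2.resize(x['image'][130:300,80:480,::-1],None,fx=1.5,fy=1.5) for x in(t,s)]))
for g in [(.517,-.356),(.417,-.356)]: print(disc(s,g),disc(t,g))
crop('top14',190,190,195,90,4,'c14t');crop('scene14',180,170,180,70,4,'c14s')
E
```

```text
[0.49168064 0.38350503 0.12558451] [[-1.46011749e-01 -5.98112696e-04]
 [ 9.89280882e-01  1.90960449e-03]
 [ 1.97647065e-03 -9.99997998e-01]] 28.15
98.39588821071213
(array([ 0.5183, -0.352 ]), np.float32(189.73923)) (array([ 0.517 , -0.3533]), np.float32(210.48515))
(array([ 0.417, -0.354]), np.float32(174.85059)) (array([ 0.4157, -0.3553]), np.float32(214.59387))
```

View pics/v14.png

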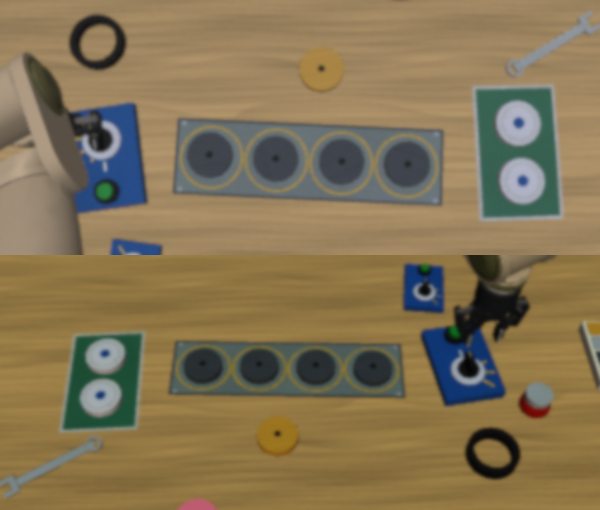

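View pics/c14t.png

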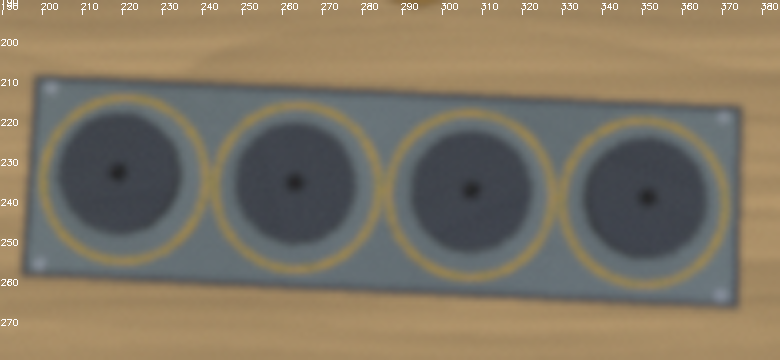

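View pics/c14s.png

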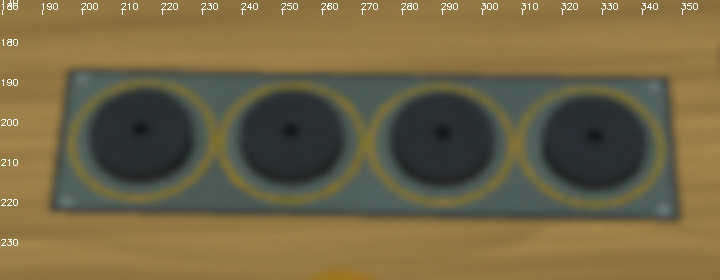

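All four blanks are centred and both finished parts are in the zone. Now gripping the dial at the position that worked before.

Call:
apply_moves(plan=[{"tx": -2, "ty": -5, "tz": -25, "rx": 0, "ry": 0, "rz": -0.01, "jaw": 0.1}, {"tx": -2, "ty": -5, "tz": -50, "rx": 0, "ry": 0, "rz": -0.01, "jaw": 0.0}, {"tx": -2, "ty": -5, "tz": -68, "rx": 0, "ry": 0, "rz": -0.01, "jaw": 0.0}, {"tx": -2, "ty": -5, "tz": -79, "rx": 0, "ry": 0, "rz": -0.01, "jaw": 0.0}, {"tx": -2, "ty": -5, "tz": -79, "rx": 0, "ry": 0, "rz": -0.01, "jaw": -0.5}, {"tx": -2, "ty": -5, "tz": -79, "rx": 0, "ry": 0, "rz": -0.01, "jaw": -0.5}, {"tx": -2, "ty": -5, "tz": -79, "rx": 0, "ry": 0, "rz": -0.01, "jaw": -1}, {"tx": -2, "ty": -5, "tz": -79, "rx": 0, "ry": 0, "rz": -0.01, "jaw": -1}, {"tx": -2, "ty": -5, "tz": -79, "rx": 0, "ry": 0, "rz": -0.01, "jaw": -1}, {"tx": -2, "ty": -5, "tz": -79, "rx": 0, "ry": 0, "rz": -0.01, "jaw": -1}], grip_force=35)

```text
time_s: 29.15
position: [0.4904, 0.3787, 0.0478]
tool_rot: [[-0.991, -0.136, 0.002], [-0.136, 0.991, 0.003], [-0.002, 0.002, -1.0]]
ft_force: [0.2, -0.2, 5.5]
grip_width: 0.0127
```

```bash
python3 - <<'E'
from rig import env
import numpy as np
o=env.observe();print(o['position'],np.degrees(np.arctan2(o['tool_rot'][1,1],o['tool_rot'][0,1])),o['ft_force'],o['wrist_torque'])
E
```

```text
[0.49036609 0.37873019 0.04776442] 97.8296237642617 [ 0.15454115 -0.15441397  5.45319116] [-0.1869218  -0.0873809  -0.05983926]
```

Call:
apply_moves(plan=[{"tx": -1, "ty": 0, "tz": -1, "rx": 0, "ry": 0, "rz": -0.1, "jaw": -1}, {"tx": -1, "ty": 0, "tz": -1, "rx": 0, "ry": 0, "rz": -0.24, "jaw": -1}, {"tx": -1, "ty": 0, "tz": -1, "rx": 0, "ry": 0, "rz": -0.38, "jaw": -1}, {"tx": -1, "ty": 0, "tz": -1, "rx": 0, "ry": 0, "rz": -0.52, "jaw": -1}, {"tx": -1, "ty": 0, "tz": -1, "rx": 0, "ry": 0, "rz": -0.66, "jaw": -1}, {"tx": -1, "ty": 0, "tz": -1, "rx": 0, "ry": 0, "rz": -0.8, "jaw": -1}, {"tx": -1, "ty": 0, "tz": -1, "rx": 0, "ry": 0, "rz": -0.94, "jaw": -1}, {"tx": -1, "ty": 0, "tz": -1, "rx": 0, "ry": 0, "rz": -1.08, "jaw": -1}, {"tx": -1, "ty": 0, "tz": -1, "rx": 0, "ry": 0, "rz": -1.2, "jaw": -1}, {"tx": -1, "ty": 0, "tz": -1, "rx": 0, "ry": 0, "rz": -1.2, "jaw": -1}])

```text
time_s: 30.15
position: [0.4897, 0.3777, 0.0478]
tool_rot: [[-0.483, 0.876, 0.004], [0.876, 0.483, -0.002], [-0.004, 0.002, -1.0]]
ft_force: [-0.1, -7.4, 8.5]
grip_width: 0.0129
```

```bash
python3 - <<'E'
from rig import env
import numpy as np
o=env.observe();print(o['position'],np.degrees(np.arctan2(o['tool_rot'][1,1],o['tool_rot'][0,1])),o['ft_force'],o['wrist_torque'],o['grip_width'])
E
```

```text
[0.48973922 0.37771459 0.04776179] 28.880954983506413 [-0.09184701 -7.35033038  8.5174499 ] [-1.19687566  0.13274192 -0.06560586] 0.012948835112975543
```

Call:
apply_moves(plan=[{"tx": 0, "ty": 0, "tz": 0, "rx": 0, "ry": 0, "rz": -0.12, "jaw": -1}, {"tx": 0, "ty": 0, "tz": 0, "rx": 0, "ry": 0, "rz": -0.26, "jaw": -1}, {"tx": 0, "ty": 0, "tz": 0, "rx": 0, "ry": 0, "rz": -0.4, "jaw": -1}, {"tx": 0, "ty": 0, "tz": 0, "rx": 0, "ry": 0, "rz": -0.54, "jaw": -1}, {"tx": 0, "ty": 0, "tz": 0, "rx": 0, "ry": 0, "rz": -0.68, "jaw": -1}, {"tx": 0, "ty": 0, "tz": 0, "rx": 0, "ry": 0, "rz": -0.82, "jaw": -1}, {"tx": 0, "ty": 0, "tz": 0, "rx": 0, "ry": 0, "rz": -0.96, "jaw": -1}, {"tx": 0, "ty": 0, "tz": 0, "rx": 0, "ry": 0, "rz": -1.08, "jaw": -1}, {"tx": 0, "ty": 0, "tz": 0, "rx": 0, "ry": 0, "rz": -1.185, "jaw": -1}, {"tx": 0, "ty": 0, "tz": 0, "rx": 0, "ry": 0, "rz": -1.185, "jaw": -1}, {"tx": 0, "ty": 0, "tz": 0, "rx": 0, "ry": 0, "rz": -1.185, "jaw": -1}])

```text
time_s: 31.25
position: [0.4886, 0.3778, 0.0478]
tool_rot: [[0.627, 0.779, -0.003], [0.779, -0.627, -0.005], [-0.006, 0.001, -1.0]]
ft_force: [-6.0, 0.1, 3.5]
grip_width: 0.0133
```

```bash
python3 - <<'E'
from rig import env
import numpy as np
o=env.observe();print(o['position'],np.degrees(np.arctan2(o['tool_rot'][1,1],o['tool_rot'][0,1])),o['ft_force'],o['wrist_torque'],o['grip_width'])
E
```

```text
[0.48858189 0.37776585 0.04779703] -38.831052855974875 [-6.02175272  0.08699859  3.52517755] [ 0.15152796  1.00510422 -0.02443965] 0.013337281072484964
```

Call:
apply_moves(plan=[{"tx": 0, "ty": 0, "tz": 0, "rx": 0, "ry": 0, "rz": 0, "jaw": 0.1}, {"tx": 0, "ty": 0, "tz": 0, "rx": 0, "ry": 0, "rz": 0, "jaw": 0.1}, {"tx": 0, "ty": 0, "tz": 0, "rx": 0, "ry": 0, "rz": 0, "jaw": 0.1}, {"tx": 0, "ty": 0, "tz": 20, "rx": 0, "ry": 0, "rz": 0, "jaw": 0.1}, {"tx": 0, "ty": 0, "tz": 50, "rx": 0, "ry": 0, "rz": 0, "jaw": 0.1}, {"tx": 0, "ty": 0, "tz": 95, "rx": 0, "ry": 0, "rz": 0, "jaw": 0}, {"tx": -40, "ty": 10, "tz": 130, "rx": 0, "ry": 0, "rz": 0.1, "jaw": -0.5}, {"tx": -80, "ty": 40, "tz": 140, "rx": 0, "ry": 0, "rz": 0.2, "jaw": -1}, {"tx": -120, "ty": 70, "tz": 140, "rx": 0, "ry": 0, "rz": 0.3, "jaw": -1}, {"tx": -150, "ty": 100, "tz": 140, "rx": 0, "ry": 0, "rz": 0.4, "jaw": -1}])

```text
time_s: 32.25
position: [0.337, 0.4785, 0.1888]
tool_rot: [[0.27, 0.963, 0.0], [0.963, -0.27, -0.005], [-0.004, 0.002, -1.0]]
ft_force: [0.8, 0.7, -0.5]
grip_width: -0.0004
```

```bash
python3 - <<'E'
from snap import *
from find import *
t=snap('top','top15');s=snap('scene','scene15');o=env.observe();print(o['position'],o['tool_rot'][:,1:],o['time_s'])
cv2.imwrite('pics/v15.png',np.vstack([cv2.resize(x['image'][130:300,80:480,::-1],None,fx=1.5,fy=1.5) for x in(t,s)]))
crop('top15',115,190,70,90,6,'c15t');crop('scene15',350,165,80,70,8,'c15s')
E
```

```text
[0.33468915 0.4806536  0.18819701] [[ 9.64082169e-01 -9.41773572e-04]
 [-2.65604016e-01 -4.47339655e-03]
 [ 2.80207906e-04 -9.99989551e-01]] 32.35
```

View pics/v15.png

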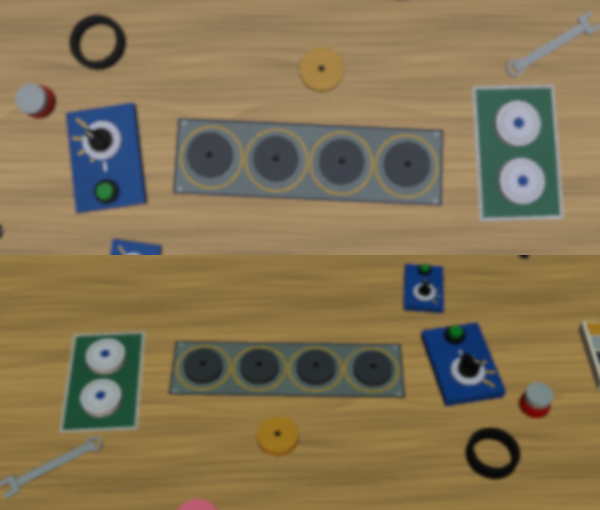

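View pics/c15t.png

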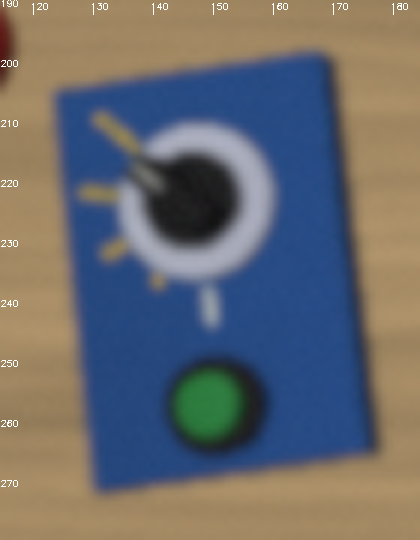

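View pics/c15s.png

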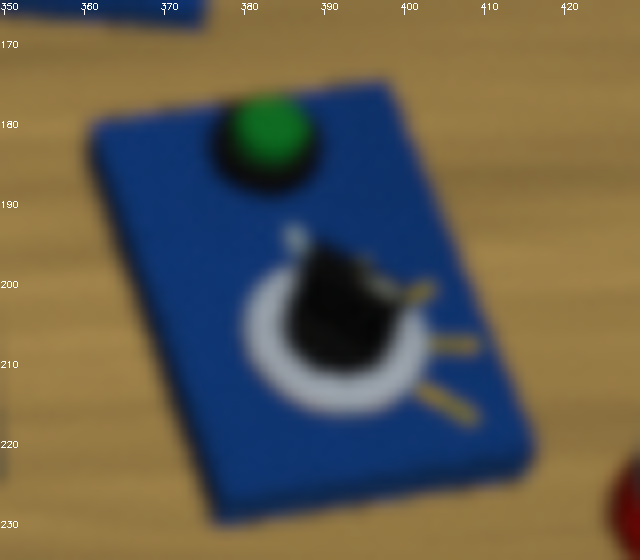

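```bash
python3 - <<'E'
from find import *
t=load('top15');s=load('scene15')
P=lambda c:np.array(c)/6-.5+[115,190]; S=lambda c:np.array(c)/8-.5+[350,165]
def ang(a,b): v=(a-b); return (np.radians(188.27)-np.arctan2(v[1],v[0]))%(2*np.pi)
q=at(t,P([(135,164),(163,191)]),.069);print(q,ang(q[0],q[1]))
q=at(s,S([(391,293),(361,264)]),.069);print(q)
g=at(t,P([(140,170)]),.069)[0]
print('via axis',ang(np.array([.4893,.378]),q[1][:2]) if 0 else ang(at(t,P((149,177)),.069)[0][:2],np.array([.489,.378])))
q=at(t,P([(97,115),(140,151)]),.025);print('4dots dir angle',ang(q.mean(0)[:2],np.array([.489,.378])),'line',ang(q[0],q[1]))
q=at(t,P([(209,305)]),.025);print('zero dir',ang(q[0][:2],np.array([.489,.378])))
b1=P((209,404));b2=S((271,128));print('btn',*tri(t,b1,s,b2),at(t,b1,.037),at(s,b2,.037))
E
```

```text
[[0.50084207 0.3915363  0.069     ]
 [0.48937595 0.37901248 0.069     ]] 2.456472718198681
[[0.4982425  0.39145408 0.069     ]
 [0.48477884 0.38265936 0.069     ]]
via axis 2.4300321782436227
4dots dir angle 2.4035665663483874 line 2.3893176065263853
zero dir 0.010231245397699595
btn [0.4008147  0.36584684 0.04335716] 0.002505265746990555 [[0.40096178 0.36659948 0.037     ]] [[0.39555227 0.36907683 0.037     ]]
```

Dial reads about 2.4 by line and by position. The button centre is at (0.400, 0.365), top about 0.04. Pressing with shut fingers.

Call:
apply_moves(plan=[{"tx": 22, "ty": -40, "tz": -10, "rx": 0, "ry": 0, "rz": 0, "jaw": -1}, {"tx": 45, "ty": -80, "tz": -30, "rx": 0, "ry": 0, "rz": 0, "jaw": -1}, {"tx": 65, "ty": -115, "tz": -60, "rx": 0, "ry": 0, "rz": 0, "jaw": -1}, {"tx": 65, "ty": -115, "tz": -100, "rx": 0, "ry": 0, "rz": 0, "jaw": -1}, {"tx": 65, "ty": -115, "tz": -130, "rx": 0, "ry": 0, "rz": 0, "jaw": -1}, {"tx": 65, "ty": -115, "tz": -140, "rx": 0, "ry": 0, "rz": 0, "jaw": -1}, {"tx": 65, "ty": -115, "tz": -140, "rx": 0, "ry": 0, "rz": 0, "jaw": -1}])

```text
time_s: 33.05
position: [0.3997, 0.3652, 0.0476]
tool_rot: [[0.266, 0.964, -0.003], [0.964, -0.266, -0.006], [-0.006, -0.001, -1.0]]
ft_force: [0.1, -0.5, 1.6]
grip_width: -0.0002
```

```bash
python3 - <<'E'
from snap import *
from find import *
s=snap('scene','scene16');o=env.observe();print(o['position'],o['ft_force'])
crop('scene16',350,130,80,100,6,'c16s')
E
```

```text
[0.40022018 0.36582621 0.04881669] [-0.03288971 -0.06151927  0.44310796]
```

View pics/c16s.png

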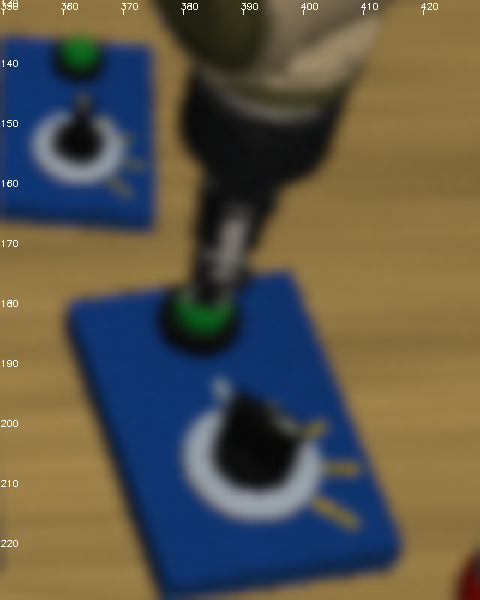

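Fingers are over the button centre. Pressing in small steps.

Call:
apply_moves(plan=[{"tx": 0, "ty": 0, "tz": -4, "rx": 0, "ry": 0, "rz": 0, "jaw": -1}, {"tx": 0, "ty": 0, "tz": -8, "rx": 0, "ry": 0, "rz": 0, "jaw": -1}, {"tx": 0, "ty": 0, "tz": -10, "rx": 0, "ry": 0, "rz": 0, "jaw": -1}, {"tx": 0, "ty": 0, "tz": -10, "rx": 0, "ry": 0, "rz": 0, "jaw": -1}])

```text
time_s: 33.5
position: [0.4012, 0.3666, 0.0409]
tool_rot: [[0.265, 0.964, 0.003], [0.964, -0.265, -0.002], [-0.001, 0.004, -1.0]]
ft_force: [-1.7, -0.7, 14.4]
grip_width: 0.0002
```

Call:
apply_moves(plan=[{"tx": 0, "ty": 0, "tz": -2, "rx": 0, "ry": 0, "rz": 0, "jaw": -1}, {"tx": 0, "ty": 0, "tz": -4, "rx": 0, "ry": 0, "rz": 0, "jaw": -1}, {"tx": 0, "ty": 0, "tz": -4, "rx": 0, "ry": 0, "rz": 0, "jaw": -1}])

```text
time_s: 33.8
position: [0.4014, 0.3667, 0.0405]
tool_rot: [[0.264, 0.964, 0.006], [0.964, -0.264, -0.001], [0.0, 0.006, -1.0]]
ft_force: [-8.4, -7.0, 34.3]
grip_width: 0.0002
```

```bash
python3 - <<'E'
from snap import *
from find import *
s=snap('scene','scene17');o=env.observe();print(o['position'],o['ft_force'],o['wrist_torque'])
crop('scene17',350,130,80,100,6,'c17s')
E
```

```text
[0.40134109 0.36669333 0.04043256] [-9.14906235 -6.83351584 33.35095225] [-1.33253684  1.57602863 -0.04176171]
```

View pics/c17s.png

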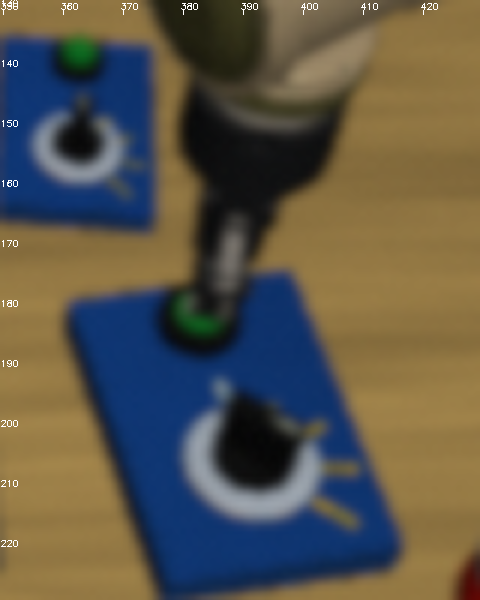

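Hard stop at z=0.0405 with 34 N, well over the 4 N spring. The button looks sunk, so it is fully pressed. Releasing and retreating.

Call:
apply_moves(plan=[{"tx": 0, "ty": 0, "tz": 5, "rx": 0, "ry": 0, "rz": 0, "jaw": -1}, {"tx": 0, "ty": 0, "tz": 20, "rx": 0, "ry": 0, "rz": 0, "jaw": -1}, {"tx": 0, "ty": 0, "tz": 60, "rx": 0, "ry": 0, "rz": 0, "jaw": -1}, {"tx": 0, "ty": 0, "tz": 105, "rx": 0, "ry": 0, "rz": 0, "jaw": -1}, {"tx": -20, "ty": 30, "tz": 140, "rx": 0, "ry": 0, "rz": 0, "jaw": -1}, {"tx": -45, "ty": 70, "tz": 150, "rx": 0, "ry": 0, "rz": 0, "jaw": -1}, {"tx": -65, "ty": 115, "tz": 150, "rx": 0, "ry": 0, "rz": 0, "jaw": -1}, {"tx": -65, "ty": 115, "tz": 150, "rx": 0, "ry": 0, "rz": 0, "jaw": -1}, {"tx": -65, "ty": 115, "tz": 150, "rx": 0, "ry": 0, "rz": 0, "jaw": -1}])

```text
time_s: 34.75
position: [0.3356, 0.4821, 0.1903]
tool_rot: [[0.262, 0.965, 0.006], [0.965, -0.262, -0.002], [0.0, 0.006, -1.0]]
ft_force: [-0.4, -0.4, -0.1]
grip_width: 0.0
```

```bash
python3 - <<'E'
from snap import *
from find import *
t=snap('top','top18');s=snap('scene','scene18');o=env.observe();print(o['position'],o['ft_force'],o['time_s'])
cv2.imwrite('pics/v18.png',np.vstack([cv2.resize(x['image'][130:300,80:480,::-1],None,fx=1.5,fy=1.5) for x in(t,s)]))
for g in [(.517,-.355),(.417,-.355)]: print(disc(s,g),disc(t,g))
a=load('top15')['image'].astype(int);d=np.abs(a-t['image']).max(2)[130:300,110:480];print('diff vs before press top',d.max())
a=load('scene15')['image'].astype(int);d=np.abs(a-s['image']).max(2)[165:300,80:480];print('scene',d.max())
E
```

```text
[0.33666197 0.48095808 0.19032114] [-0.46252052  0.22620482 -0.75047566] 34.85
(array([ 0.5183, -0.3523]), np.float32(186.70145)) (array([ 0.517 , -0.3537]), np.float32(207.85757))
(array([ 0.417 , -0.3543]), np.float32(173.15143)) (array([ 0.4157, -0.3557]), np.float32(212.14758))
diff vs before press top 6
scene 3
```

View pics/v18.png

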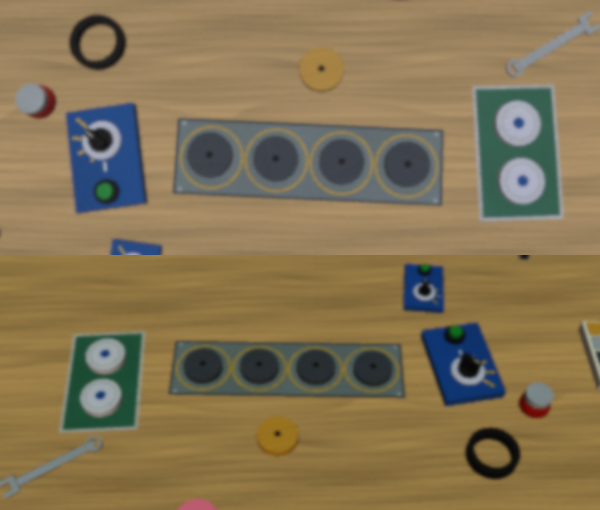

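Nothing has changed since before the press, and the button is up again. Handing in.

```bash
python3 -c "
from rig import env
print(env.close_job())"
```

```text
the job is handed in; nothing more can be done
None
```

The batch is changed and the job handed in; the run took about 35 s of the 210 s. It gives no verdict, so success rests on my own checks.

**What I did**
- I turned the dial from about 1.8 rad back to the zero stop.
- I slid both finished parts onto the green rectangle and each of the four dark blanks into its own yellow circle.
- I turned the dial to four dots, pressed the green button to its hard stop and let go.

**Last checks, from both cameras**
- **Finished parts:** they lie at about (0.517, −0.353) and (0.416, −0.355) m, well inside the zone centred near (0.467, −0.356).
- **Blanks:** all four sit visibly inside their circles. I measured one while working, and it was about 2 mm from its circle's centre.
- **Dial:** it reads about 2.40–2.46 rad against the 2.4 mark. The highest estimate, from the pointer line, is still within the 0.12 rad limit.
- **Button:** the force rose to 34 N with no further travel, so it was fully down. It now looks just as it did before the press.
- **Other things:** the brass blank, tin, tape and wrench show no visible movement, and the arm is clear.

**Disagreements**
- The two cameras differed by up to about 5 mm on the button and up to about 9 mm on the console corners. I relied on contact and force there.
- The first move call was refused by the tool and moved nothing.
- I saw no knocked part and no slackened grip.

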